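# Kit two sensors and show the third to the inspection camera

### The job

Kit the sensors: move the blue one from the supplier's wooden block into pocket 1 (one dot) of the grey kit rack, then the yellow one into pocket 2 (two dots), each let go standing upright with its steel collar resting on the rack. Then pick out the red sensor and hold it up in front of the inspection camera, straight above the round target on the stand's base plate: upright, stem down, steel collar level with the middle of the lens, one broad flat side squarely facing the lens. Finish while still holding it there, motionless in the gripper; do not bump the camera stand, and leave the green sensor, the carton and the jar where they are.

Things in the scene. Friction and masses are not known exactly. Their poses are not given: they have to be found in the camera images.
- blue: blue sensor, 85 mm tall, 50 to 100 g, for pocket 1. Origin at the tip of the stem (bottom centre), z up. Threaded steel stem 14 mm across, z = 0 to 35; hexagonal steel collar 27 mm over corners, z = 35 to 45; blue plastic body to grip, a block 28 mm along x, 16 mm along y, z = 45 to 85. Its two broad flat sides (28 x 40 mm, a small white square on each) face +y and -y
- yellow: yellow sensor, goes into pocket 2. Shape, size, origin and axes as blue, with a yellow plastic body
- red: red sensor, the one to show to the camera. Shape, size, origin and axes as blue, with a red plastic body
- red_collar (a point): centre of the red sensor's steel collar, on its axis, 40 mm above the tip of the stem; axes as red
- green: green sensor, a spare; leave it alone. Shape, size, origin and axes as blue, with a green plastic body
- block: supplier's wooden block, fixed, 150 (x) x 130 (y) x 50 mm high, origin at the centre of its underside. Four holes of 17 mm, 42 mm deep, at x = -40 or 40, y = -32.5 or 32.5 mm, one sensor in each, colours in any order: stem down, collar resting on the block's top, sensor origin 15 mm above the table, sensor x within 0.5 rad of the block's x
- rack: grey kit rack, fixed, 90 (x) x 190 (y) x 50 mm high, origin at the centre of its underside. Three chamfered round pockets of 17 mm, 42 mm deep, at x = -12, y = -60, 0, 60 mm: pockets 1, 2, 3, marked by one, two, three white dots on the top (at x = 29 mm). A seated sensor's collar rests on the top, its origin 15 mm above the table
- pocket1 (a point): centre of the mouth of pocket 1 (one dot), on the rack's top face, 50 mm above the table
- pocket2 (a point): centre of the mouth of pocket 2 (two dots), on the rack's top face, 50 mm above the table
- camstand: inspection camera stand, fixed; origin on the table under the round black and white target (52 mm across). Base plate 10 mm thick, x = -70 to 70, y = -60 to 200 mm; post 22 mm thick, 300 mm high at y = 182. Black camera head 50 mm high and wide, y = 143 to 193, at a height that varies, with a white ring 56 mm across round the lens; looks level along -y, over the target
- lens (a point): centre of the front of the camera's lens, at y = +130 mm of the stand, straight beyond the target; 160 to 220 mm above the table; axes as the stand: the lens looks along -y
- focus (a point): where the red sensor's collar centre is to be held: straight above the target's centre, level with the lens, 130 mm in front of it; axes as the stand. A sensor whose y axis lies along this y axis, either way round, has a broad side squarely facing the lens
- carton: small brown carton with a white tape strip, 60 x 100 x 50 mm high, origin at the centre of its underside; leave it alone
- jar: small jar with a blue cap, 60 mm across, 90 mm high, origin at the centre of its underside; leave it alone

How it is judged:
On the way, in this order (a step that is already met when the one before it is completed fails the run):
1. the blue sensor stands fully seated in pocket 1, let go (horizontal distance between blue and pocket1 below 0.007 m and z of blue in the frame of rack between 0.008 and 0.019 m and angle between blue's own z axis and vertical below 0.1 rad and contact force between the fingers and blue below 0.1 N), for 0.2 s.
2. then the yellow sensor stands fully seated in pocket 2, let go, the blue one still in pocket 1 (all of step 1 and horizontal distance between yellow and pocket2 below 0.007 m and z of yellow in the frame of rack between 0.008 and 0.019 m and angle between yellow's own z axis and vertical below 0.1 rad and contact force between the fingers and yellow below 0.1 N), for 0.2 s.
At the end, for the whole second after the job is handed in: Red sensor held still by the fingers alone: collar within 25 mm of the focus point, upright within 0.17 rad, broad side square to the lens within 0.22 rad. Blue and yellow released, at rest in pockets 1 and 2: within 7 mm of the axis, seated within 4 mm, upright within 0.1 rad (all of step 2 and distance between red_collar and focus below 0.025 m and angle between red's own z axis and vertical below 0.17 rad and angle between the y axis of red and the y axis of focus, either way round below 0.22 rad and contact force between the fingers and red above 1 N and contact force between red and camstand below 0.1 N and contact force between red and rack below 0.1 N and contact force between red and block below 0.1 N and linear speed of each of red, blue, yellow below 0.02 m/s and angular speed of red below 0.2 rad/s); the arm keeps its last pose, push and grip.
It fails at once if the green sensor, the carton or the jar is moved more than 20 mm (distance of any of green, carton, jar from where it was at the start of the episode above 0.02 m).
It fails at once if the camera stand is bumped with more than 3 N (contact force between camstand and anything else above 3 N).
It also fails if it takes over 72 s, if anything falls off the work surface, if the arm or the gripper's body presses on something with over 40 N, if the wrist force passes 120 N, or if a joint passes its speed limit or range.

### The arm

A 7-joint arm with a two-finger parallel gripper is mounted at the origin on the work surface. World frame = base frame: x ahead of the robot, y to its left, z up, the work surface at z = 0. Lengths are in m, angles in rad, forces in N, time in s.
With the tool pointing down it reaches from about 0.4 to 0.875 m from the base axis. Payload 19.3 kg.
Tool frame: the origin (TCP) lies at the very end of the fingers, on their centre line; the grasp point (between the pads) lies 19 mm behind it (bot.pinch_z is the distance from the TCP to the grasp point, in m); y points along the fingers, x is the direction in which the jaws open and shut, and the axes are right-handed (so a half turn about y gives the same grasp; the last joint's range is limited). The gripper opens to 85 mm and grips with 20 to 120 N. Pads are 22 mm wide; open, the fingers measure 114 mm over their backs; the gripper's body (76 mm by 85 mm) begins 54 mm behind the grasp point. The pads swing forward as they close: fully open they stand 13 mm farther back than shut.
Start: joints at [-0.07, 0.521, -0.036, 1.599, 0.021, 1.021, -0.113], TCP at [0.625, -0, 0.199] pointing down, gripper open.
Joint ranges: [-2.91, 2.91], [-0.3, 2.13], [-1.5, 1.42], [0.17, 2.43], [-1.26, 4.41], [0.16, 1.93], [-2.52, 2.52]. Speed limits (rad/s): [1.89, 1.89, 2.39, 2.39, 3.01, 3.01, 3.01].

### API

Orientations are given as [roll, pitch, yaw] about the fixed x, y, z axes, in that order (R = Rz(yaw) Ry(pitch) Rx(roll)).
In Python, from workcell import bot gives the robot as it stands. The module is installed in compiled form; this text tells all that it offers.
- The arm moves only by the tool arm_command, never from a script. Its argument "moves" is a list of rows, each an object of numbers: "rx", "ry", "rz": the turn, a rotation vector about the tool's x, y, z in rad; "x", "y", "z": the shift along the tool's x, y, z in cm; "gripper": the opening, from -1 (shut) to 1 (fully open). In form: [{"rx": .., "ry": .., "rz": .., "x": .., "y": .., "z": .., "gripper": ..}, ...]. A call has 1 to 5 rows; each row is the pose to reach, as a shift and turn from the pose commanded when the call began, along the tool's axes at that moment; what a row does not reach only later rows make up. A row lasts 1/12 s, in which the tool goes at most 41.7 mm and 7.16 degrees, less where a joint would pass 70% of its speed; a pose out of reach is approached as far as the arm can. A call with a gripper value outside its range is refused whole. The fingers move at their own pace and stop on an object; "squeeze" is the grip in N (left out, the last holds). Time passes only in rows, so rows that repeat a pose let the fingers close. It gives the time, the measured TCP pose, the force and the opening at its end, in the units of the state.
- bot.observe(): the state, without advancing time (a new reading comes with each control period).
- bot.grab_frame(name): name is "scene" or "side" or "wrist"; returns (picture, depth): 480x640x3 uint8, red, green, blue; 480x640 float32, m along the optical axis (not along the pixel's ray), 0 where there is no reading.
- bot.camera_model(name): a dict with "vfov" (degrees; the focal length in pixels is half the picture's height over the tangent of half this angle, whatever the lens; pixels are square), "cx", "cy" (the principal point, pixels), "extrinsics" (4x4, takes a point from camera to world coordinates); the wrist camera has in their place "mount" (4x4, takes a point from camera to tool coordinates, whose origin is the TCP and whose axes are the tool frame's). Camera axes: x right, y down, z forward; pixel columns grow to the right and rows downward; lengths in m; the calibration is good to about 2 mm. A picture is of the moment at which its call begins: read the wrist's pose just before it. camera_model takes no time and is no camera call.
- bot.job_done(): hands the job in, once; it reports no verdict.
Trained networks look in the newest picture that a camera, given by its name, has taken for a name from the list of things; names that differ only in an ending like _2 or _b are one class to them, and where a whole thing is asked for, a point or a joint stands for the part that bears it (a point fixed in the world has none). Each returns a list of dicts, best first, with "p" (0 to 1); they miss things now and then, are a little off and sometimes report something else, mostly with a low value. They report only what shows in the picture. A call takes as long as a camera call.
- bot.spot_in(name, camera): "box" ([left, top, right, bottom] in pixels, round what is visible of it).
- bot.masks_of(name, camera): "mask" (480x640 bool, what is visible of it) and "box" ([left, top, right, bottom] in pixels, round what is visible of it).
The state is a dict: "clock": time; "qpos": joint angles; "qd": joint speeds; "joint_efforts": joint torques, N m; "position": TCP position; "tool_rot": TCP orientation; "force": force on the tool from outside, world axes, zero at the start; "moment": the same for the moment, N m; "grip_width": finger opening in m.
Only numpy, scipy, OpenCV 4.12 (cv2) and the standard library are available. Lean on these libraries where they do the work, as an engineer would, in place of code of your own. Each camera call takes 0.05 s, during which the arm holds its last target.

## Working session

There is one attempt and no reset: what is moved stays moved. The work goes in short steps, Python scripts to look and compute and a tool call to move; the robot and the scene stay as the last step left them, time stands still between calls to the robot, and variables do not carry over. Pictures are saved under pics/ and viewed, and the job is handed in when it is done.

Besides the shell and the picture viewer there is one more tool, called after ">>>" by a JSON object that holds its "op" and its "data", one argument or row to a line. arm_command: Moves the arm, as the interface text tells. Its arguments: {"type":"object","properties":{"moves":{"type":"array"},"squeeze":{"type":"number"}},"required":["moves"]}

```bash
mkdir -p pics; cat > h.py <<'E'
import numpy as np, cv2
from workcell import bot
from scipy.spatial.transform import Rotation as R
def Ttool(s=None):
    s=s or bot.observe(); T=np.eye(4); T[:3,:3]=R.from_euler('xyz',s['tool_rot']).as_matrix(); T[:3,3]=s['position']; return T
def grab(n,fn=None):
    T=Ttool(); im,d=bot.grab_frame(n); c=bot.camera_model(n)
    E=np.array(c['extrinsics']) if 'extrinsics' in c else T@np.array(c['mount'])
    if fn: cv2.imwrite('pics/'+fn,im[:,:,::-1])
    f=240/np.tan(np.radians(c['vfov'])/2)
    return im,d,E,f,c['cx'],c['cy']
def cloud(g):
    im,d,E,f,cx,cy=g; v,u=np.mgrid[:480,:640]
    P=np.stack([(u-cx)/f*d,(v-cy)/f*d,d],-1)
    return P@E[:3,:3].T+E[:3,3]
E
python3 - <<'E'
from h import *
print(bot.observe())
for n in ['scene','side','wrist']:
    g=grab(n,n+'0.png'); print(n,g[2].round(3).tolist(),g[3:])
    np.savez(n+'0.npz',im=g[0],P=cloud(g),d=g[1])
    for o in ['blue','yellow','red','green','block','rack','camstand','carton','jar']:
        r=bot.spot_in(o,n); print(o,[(np.round(x['box']).tolist(),round(x['p'],2)) for x in r[:2]])
E
```

```text
{'clock': 0.0, 'qpos': array([-0.07019748,  0.52201175, -0.03630918,  1.60000318,  0.02118413,
        1.02111239, -0.11280778]), 'qd': array([ 0.00151836, -0.00050625,  0.00169183,  0.00116933,  0.00058759,
        0.00089203, -0.00043034]), 'joint_efforts': array([-4.24098413e-03, -9.27110124e+01,  1.97758444e+00, -3.69928443e+01,
        1.76317629e-02,  8.19846697e-03, -6.58496788e-05]), 'position': array([ 6.24620500e-01, -4.79425539e-05,  1.98129096e-01]), 'tool_rot': array([-1.57087471e+00,  1.14756237e-03, -4.44937036e-05]), 'force': array([-1.013183  , -0.27627461,  0.55699117]), 'moment': array([-0.05419956,  0.03878514, -0.01535746]), 'grip_width': 0.08550888630732217}
scene [[-0.1, 0.57, -0.815, 1.505], [0.995, 0.061, -0.079, 0.158], [0.005, -0.819, -0.574, 0.746], [0.0, 0.0, 0.0, 1.0]] (np.float64(474.9791751752517), 320.9285294472725, 239.59337231267062)
blue [([198.0, 224.0, 210.0, 244.0], 0.45), ([464.0, 179.0, 497.0, 213.0], 0.25)]
yellow [([184.0, 206.0, 198.0, 230.0], 0.7)]
red [([175.0, 219.0, 185.0, 243.0], 0.69)]
green [([204.0, 207.0, 218.0, 228.0], 0.52), ([19
[... 902 characters left out ...]
0.89), ([234.0, 353.0, 320.0, 423.0], 0.69)]
camstand [([230.0, 95.0, 292.0, 240.0], 0.82), ([369.0, 345.0, 403.0, 402.0], 0.29)]
carton [([380.0, 274.0, 413.0, 319.0], 0.97), ([371.0, 347.0, 404.0, 400.0], 0.18)]
jar [([251.0, 340.0, 268.0, 372.0], 0.57)]
wrist [[1.0, -0.0, -0.0, 0.625], [-0.0, -0.963, -0.268, 0.068], [-0.0, 0.268, -0.963, 0.373], [0.0, 0.0, 0.0, 1.0]] (np.float64(420.597019153954), 322.9519197483228, 237.03374166824528)
blue []
yellow []
red []
green [([162.0, 50.0, 332.0, 313.0], 0.47)]
block [([176.0, 388.0, 292.0, 451.0], 0.77)]
rack [([164.0, 50.0, 329.0, 312.0], 0.85)]
camstand []
carton [([448.0, 171.0, 558.0, 300.0], 0.83)]
jar [([390.0, 420.0, 437.0, 445.0], 0.82)]
```

View images.

View pics/scene0.png

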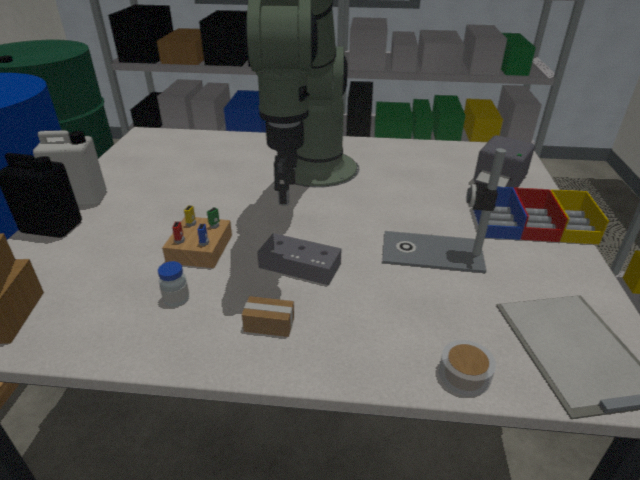

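View pics/side0.png

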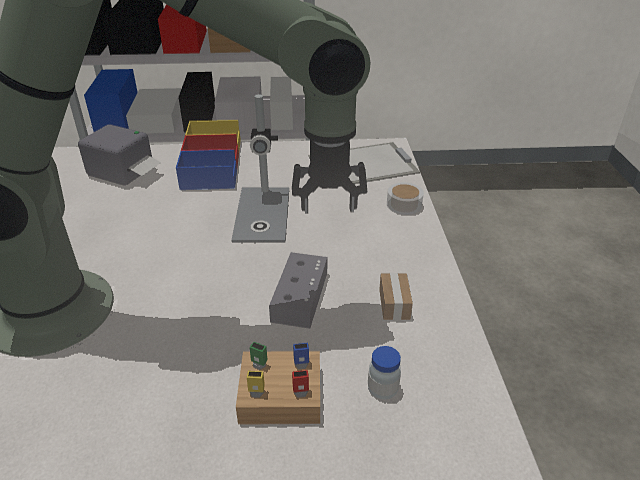

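View pics/wrist0.png

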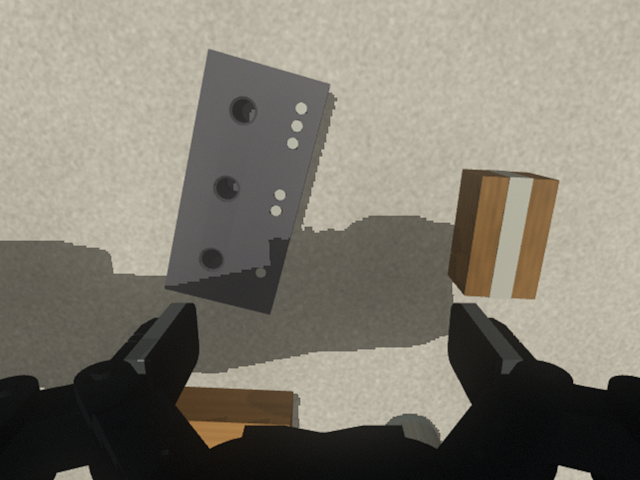

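```bash
cat > m.py <<'E'
from h import *
def rect(P,m,name):
    p=P[m]
    if len(p)<20: print(name,'few');return
    (c,s,a)=cv2.minAreaRect(p[:,:2].astype(np.float32)*1000); print(name,len(p),np.round(c,1),np.round(s,1),round(a,1),'z',np.median(p[:,2]).round(4))
for n in ['scene','side','wrist']:
    z=np.load(n+'0.npz'); P=z['P'].astype(float); im=z['im'].astype(int); d=z['d']; Z=P[...,2]
    hsv=cv2.cvtColor(z['im'],cv2.COLOR_RGB2HSV).astype(int); H,S,V=hsv[...,0],hsv[...,1],hsv[...,2]
    print(n,'table z',np.median(Z[(abs(Z)<.02)&(d>0)]))
    ok=(d>0)&(P[...,0]>.3)&(P[...,0]<1)&(abs(P[...,1])<.6)
    rect(P,ok&(abs(Z-.05)<.006)&(S<60)&(V<130),'racktop')
    rect(P,ok&(abs(Z-.05)<.006)&(S>70),'woodtop')
    for nm,lo,hi in [('red',0,8),('redb',172,180),('yellow',22,34),('green',45,80),('blue',105,130)]:
        m=ok&(H>=lo)&(H<hi)&(S>110)&(Z>.055)&(Z<.11)
        p=P[m]
        if len(p): print(nm,len(p),np.median(p,0).round(4),'zmax',p[:,2].max().round(3)); rect(P,m&(Z>.094),nm+' top')
    rect(P,ok&(abs(Z-.01)<.004)&(P[...,1]>.1),'plate')
    rect(P,ok&(Z>.1)&(P[...,1]>.25),'stand high')
E
python3 m.py
```

```text
scene table z -0.0013530356341880934
racktop 2123 [645.3  55.7] [780.3 457.5] 81.8 z 0.0482
woodtop 2780 [675.6  32.7] [ 567.8 1228.6] 9.0 z 0.0478
red 106 [ 0.5668 -0.2919  0.0831] zmax 0.099
red top 23 [ 556.7 -295.1] [27.3 11.9] 1.2 z 0.0973
redb 15 [ 0.5665 -0.2921  0.0752] zmax 0.099
redb top few
yellow 123 [ 0.4861 -0.2886  0.0835] zmax 0.101
yellow top 28 [ 477.7 -290.4] [10.9 27.8] 69.9 z 0.0974
green 72 [ 0.4886 -0.2263  0.0858] zmax 0.101
green top few
blue 558 [ 0.7101 -0.2419  0.0872] zmax 0.1
blue top 22 [ 562.4 -230.1] [23.  12.3] 6.1 z 0.0971
plate 3695 [621.1 349.9] [640.9 499.3] 0.1 z 0.0081
stand high 1261 [482.3 442. ] [63.9 74.9] 85.6 z 0.197
side table z -0.0010167888143384762
racktop 2479 [592.3  49.4] [746.2 446. ] 75.9 z 0.0488
woodtop 4199 [649.2 168.3] [577.2 965.6] 9.7 z 0.0488
red 244 [ 0.5552 -0.3041  0.0879] zmax 0.101
red top 86 [ 554.9 -297.3] [27.8 19.8] 3.8 z 0.0979
redb 13 [ 0.5445 -0.3035  0.0764] zmax 0.1
redb top few
yellow 266 [ 0.4763 -0.2996  0.0871] zmax 0.102
yellow top 88 [ 475.2 -294. ] [18.2 27.3] 85.8 z 0.0983
green 15 [ 0.4871 -0.2294  0.0967] zmax 0.1
green top few
blue 966 [ 0.7001 -0.2462  0.0878] zmax 0.102
blue top 65 [ 515.3 -251.2] [120.6  24.6] 23.8 z 0.0984
plate 2732 [621.6 407.3] [637.5 382.2] 0.4 z 0.0086
stand high 887 [480.2 439.7] [69.7 69.4] 84.5 z 0.1991
wrist table z -0.0007477242150458197
racktop 26630 [644.9 -44.2] [208.9 348.2] 55.4 z 0.0492
woodtop 7847 [ 673.8 -113.9] [380.6 111.7] 41.7 z 0.0491
plate few
stand high few
```

```bash
python3 - <<'E'
import cv2
a=cv2.imread('pics/side0.png')[80:260,200:380]; b=cv2.imread('pics/side0.png')[320:440,200:420]
cv2.imwrite('pics/s_a.png',cv2.resize(a,None,fx=3.3,fy=3.3)); cv2.imwrite('pics/s_b.png',cv2.resize(b,None,fx=3.5,fy=3.5))
c=cv2.imread('pics/scene0.png')[120:290,370:560];cv2.imwrite('pics/s_c.png',cv2.resize(c,None,fx=3.3,fy=3.3))
E
```

```text
(no output)
```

View pics/s_a.png

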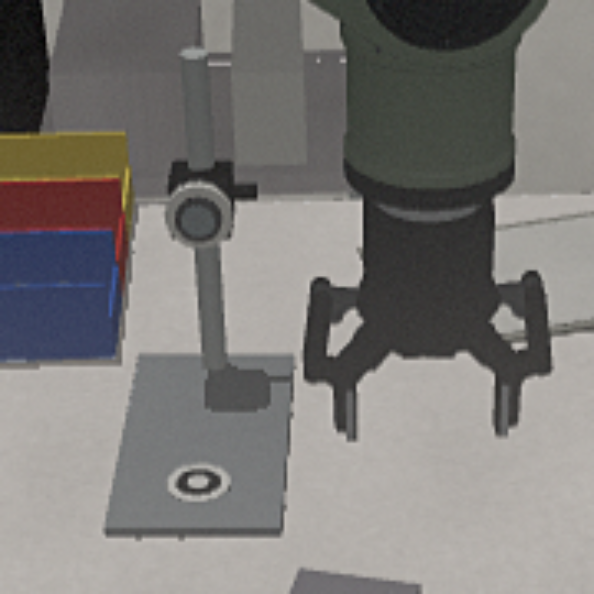

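View pics/s_c.png

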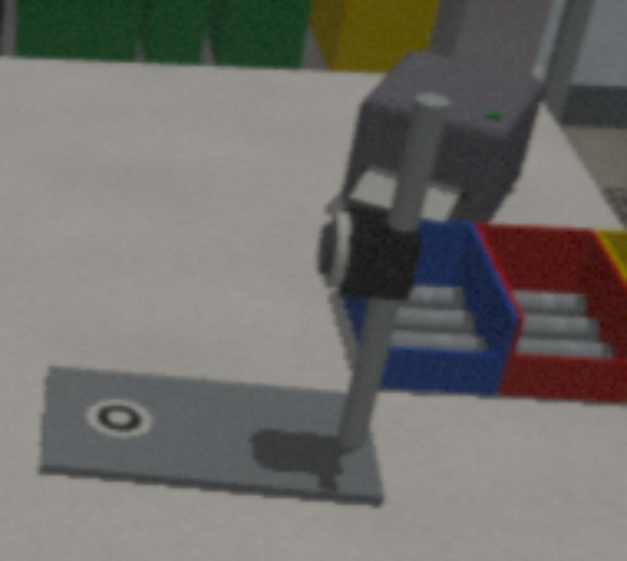

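>>> {"op": "arm_command", "data": {
  "moves": [
    {"x": -2.2, "z": -4},
    {"x": -4.4, "z": -8},
    {"x": -6.6, "z": -12},
    {"x": -8.8, "z": -16},
    {"x": -10.5, "z": -20}
  ]
}}

```text
invalid input at $.moves[0]: expected keys rx, ry, rz, x, y, z, gripper
```

>>> {"op": "arm_command", "data": {
  "moves": [
    {"z": -4, "gripper": 0.3},
    {"z": -8, "gripper": 0.3},
    {"z": -9, "gripper": 0.3},
    {"z": -9, "gripper": 0.3},
    {"z": -9, "gripper": 0.3}
  ]
}}

```text
invalid input at $.moves[0]: expected keys rx, ry, rz, x, y, z, gripper
```

```bash
python3 - <<'E'
from h import *
print(bot.observe())
g=grab('wrist','wrist1.png'); np.savez('wrist1.npz',im=g[0],P=cloud(g),d=g[1],E=g[2])
for o in ['blue','yellow','red','green']:
    r=bot.masks_of(o,'wrist'); print(o,[(np.round(x['box']).tolist(),round(x['p'],2)) for x in r[:2]])
    if r: np.save(f'mk_{o}.npy',r[0]['mask'])
E
```

```text
{'clock': 1.5, 'qpos': array([-0.07020255,  0.52136762, -0.03631031,  1.59950499,  0.02119661,
        1.02107454, -0.11280004]), 'qd': array([-1.45812082e-03, -2.53081961e-05, -2.20461199e-04,  4.38468584e-04,
        1.27242252e-03, -2.80203192e-04,  1.14027022e-03]), 'joint_efforts': array([ 5.11784056e-04, -9.26841474e+01,  1.97863385e+00, -3.70250916e+01,
        1.80775335e-02,  1.98160786e-03, -2.33306451e-05]), 'position': array([ 6.25000788e-01, -1.47290265e-05,  1.98709062e-01]), 'tool_rot': array([-1.57078467e+00, -2.92850491e-05, -3.31506823e-05]), 'force': array([ 0.03732809, -0.98659136,  1.02939538]), 'moment': array([-0.01196741, -0.07151305, -0.01149132]), 'grip_width': 0.08528811822656777}
blue []
yellow [([164.0, 51.0, 330.0, 316.0], 0.38)]
red []
green []
```

View pics/wrist1.png

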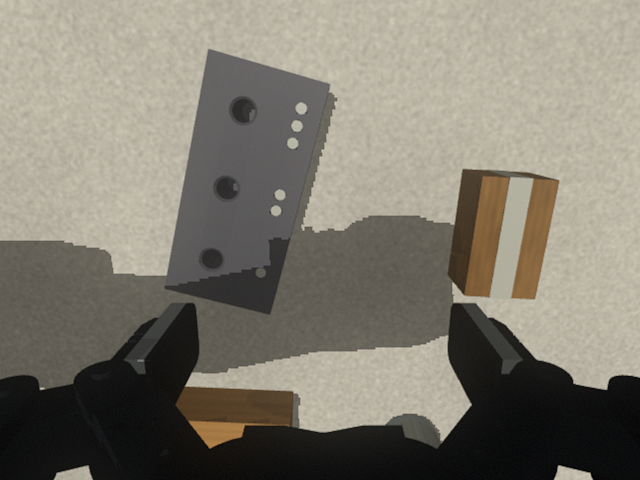

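>>> {"op": "arm_command", "data": {
  "moves": [
    {"rx": 0, "ry": 0, "rz": 0, "x": -2.2, "y": 0, "z": -3.5, "gripper": 0.3},
    {"rx": 0, "ry": 0, "rz": 0, "x": -4.4, "y": 0, "z": -7, "gripper": 0.3},
    {"rx": 0, "ry": 0, "rz": 0, "x": -6.6, "y": 0, "z": -10.5, "gripper": 0.3},
    {"rx": 0, "ry": 0, "rz": 0, "x": -8.8, "y": 0, "z": -14, "gripper": 0.3},
    {"rx": 0, "ry": 0, "rz": 0, "x": -10.5, "y": 0, "z": -17.5, "gripper": 0.3}
  ]
}}

```text
clock: 2.17
position: [0.5182, -0.1765, 0.1989]
tool_rot: [-1.571, -0.0, -0.0]
force: [1.0, -0.8, -0.5]
grip_width: 0.0555
```

>>> {"op": "arm_command", "data": {
  "moves": [
    {"rx": 0, "ry": 0, "rz": 0, "x": 0, "y": 0, "z": -3.5, "gripper": 0.3},
    {"rx": 0, "ry": 0, "rz": 0, "x": 0, "y": 0, "z": -7, "gripper": 0.3},
    {"rx": 0, "ry": 0, "rz": 0, "x": 0, "y": 0, "z": -10.5, "gripper": 0.3},
    {"rx": 0, "ry": 0, "rz": 0, "x": 0, "y": 0, "z": -11.5, "gripper": 0.3},
    {"rx": 0, "ry": 0, "rz": 0, "x": 0, "y": 0, "z": -11.5, "gripper": 0.3}
  ]
}}

```text
clock: 2.58
position: [0.5191, -0.2934, 0.1984]
tool_rot: [-1.572, 0.0, -0.004]
force: [0.3, -0.3, 0.3]
grip_width: 0.0554
```

```bash
python3 - <<'E'
from h import *
print(bot.observe())
g=grab('wrist','wrist2.png'); np.savez('wrist1.npz',im=g[0],P=cloud(g),d=g[1],E=g[2])
for o in ['blue','yellow','red','green']:
    r=bot.masks_of(o,'wrist'); print(o,[(np.round(x['box']).tolist(),round(x['p'],2)) for x in r[:2]])
    if r: np.save(f'mk_{o}.npy',r[0]['mask'])
E
```

```text
{'clock': 2.5833, 'qpos': array([ 0.39712789,  0.47577287,  0.02452057,  1.68130596, -0.01204558,
        0.98466693,  0.42125155]), 'qd': array([-0.0492931 , -0.01937234, -0.03708481,  0.03660632, -0.0059774 ,
       -0.00588676, -0.04080702]), 'joint_efforts': array([ 2.65483730e+00, -8.59468889e+01,  4.06729817e+00, -3.76938307e+01,
        7.35587999e-02,  1.33457598e-01,  9.55784731e-01]), 'position': array([ 0.51905169, -0.29341024,  0.19843877]), 'tool_rot': array([-1.57189138e+00,  4.78947454e-04, -4.33790237e-03]), 'force': array([ 0.26873346, -0.31882316,  0.33974886]), 'moment': array([ 0.07954997, -0.00873707,  0.00099141]), 'grip_width': 0.055375704743415556}
blue [([355.0, 111.0, 406.0, 149.0], 0.61)]
yellow [([235.0, 192.0, 282.0, 239.0], 0.65)]
red [([351.0, 198.0, 397.0, 242.0], 0.79)]
green [([234.0, 100.0, 289.0, 142.0], 0.63)]
```

View pics/wrist2.png

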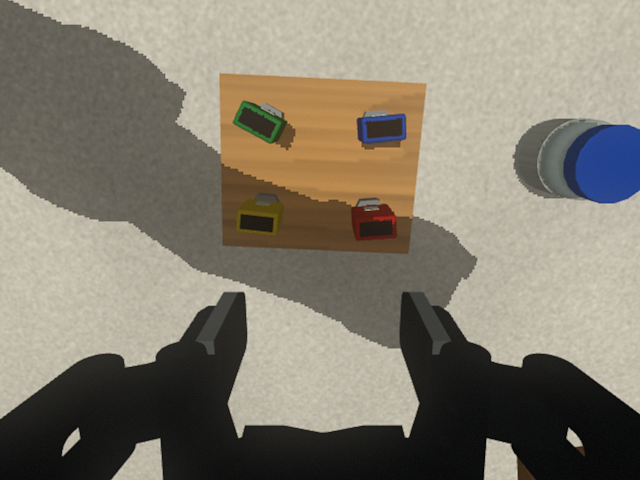

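```bash
cat > top.py <<'E'
from h import *
def tops(fn):
    g=grab('wrist',fn); P=cloud(g); im=g[0]; Z=P[...,2]; d=g[1]
    m=((Z>.092)&(Z<.106)&(d>.15)).astype(np.uint8)
    n,l,st,_=cv2.connectedComponentsWithStats(m)
    for i in range(1,n):
        if st[i,4]<150: continue
        p=P[l==i]; c,s,a=cv2.minAreaRect(p[:,:2].astype(np.float32)*1000)
        if max(s)>45: continue
        if s[0]<s[1]: a=a-90
        print('px',st[i,:5],'c',np.round(c,1),'s',np.round(s,1),'ang',round((a+90)%180-90,1),'z',np.median(p[:,2]).round(4),'rgb',np.median(im[l==i],0),'max',im[l==i].max(0))
    return g,P
if __name__=='__main__':
    g,P=tops('wrist3.png'); print(Ttool()[:3,3])
    m=(abs(P[...,2]-.05)<.006)&(g[1]>.15); m[280:]=0
    n,l,st,_=cv2.connectedComponentsWithStats(m.astype(np.uint8)); i=1+st[1:,4].argmax()
    p=P[l==i]; print('block',cv2.minAreaRect(p[:,:2].astype(np.float32)*1000),np.median(p[:,2]))
    # rack from first picture
    z=np.load('wrist0.npz'); Pr=z['P']; 
    m=(abs(Pr[...,2]-.05)<.006); m[330:]=0; m[:,350:]=0
    n,l,st,_=cv2.connectedComponentsWithStats(m.astype(np.uint8)); i=1+st[1:,4].argmax()
    p=Pr[l==i]; print('rack',cv2.minAreaRect(p[:,:2].astype(np.float32)*1000),np.median(p[:,2]))
E
python3 top.py
```

```text
px [ 232  109   49   43 1177] c [ 477.7 -226.7] s [16.1 28.1] ang -28.5 z 0.0994 rgb [51. 72. 40.] max [171 126  72]
px [ 358  123   46   29 1148] c [ 557.4 -230.8] s [28.1 16. ] ang 4.9 z 0.0994 rgb [55. 52. 65.] max [135 104 154]
px [ 234  214   44   29 1032] c [ 474.4 -291.6] s [16.5 28.1] ang -6.4 z 0.0993 rgb [80.5 67.  21. ] max [107  89  40]
px [ 351  221   43   27 1019] c [ 554.2 -295.5] s [28.3 16.3] ang 4.0 z 0.0993 rgb [71. 30. 22.] max [170  61  38]
[ 0.52036589 -0.28880132  0.19882123]
block ((515.8715209960938, -261.4604797363281), (130.43023681640625, 150.45545959472656), 87.06510925292969) 0.04920158956998216
rack ((561.2662353515625, 13.284042358398438), (190.57705688476562, 90.43499755859375), 74.80780029296875) 0.04924732811856686
```

>>> {"op": "arm_command", "data": {
  "moves": [
    {"rx": 0, "ry": -0.085, "rz": 0, "x": 1.8, "y": 2, "z": 2.9, "gripper": 0.2},
    {"rx": 0, "ry": -0.085, "rz": 0, "x": 3.7, "y": 4, "z": 5.8, "gripper": 0.2},
    {"rx": 0, "ry": -0.085, "rz": 0, "x": 3.7, "y": 7, "z": 5.8, "gripper": 0.2},
    {"rx": 0, "ry": -0.085, "rz": 0, "x": 3.7, "y": 8, "z": 5.8, "gripper": 0.2},
    {"rx": 0, "ry": -0.085, "rz": 0, "x": 3.7, "y": 8, "z": 5.8, "gripper": 0.2}
  ]
}}

```text
clock: 3.3
position: [0.5557, -0.2311, 0.1166]
tool_rot: [-1.569, 0.004, 0.086]
force: [0.4, 0.0, 0.9]
grip_width: 0.0508
```

```bash
python3 - <<'E'
from h import *
g=grab('wrist','wrist4.png'); print(bot.observe()['position'],bot.observe()['tool_rot'],bot.observe()['grip_width'])
E
```

```text
[ 0.55632695 -0.23215524  0.11850577] [-1.57058439  0.00171875  0.0848441 ] 0.051422037972419066
```

View pics/wrist4.png

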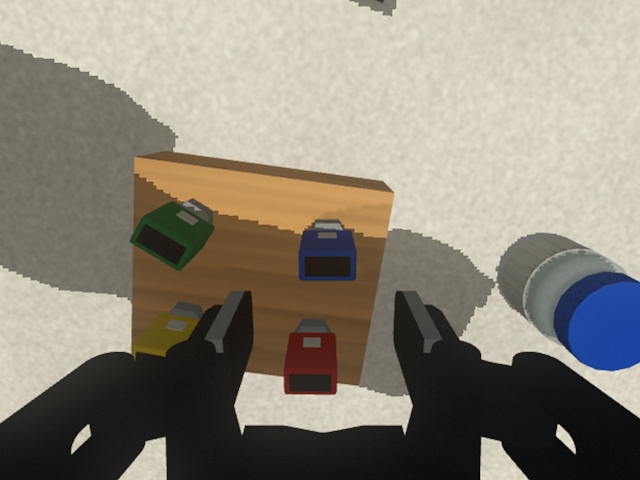

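```bash
python3 - <<'E'
from top import *
T=Ttool(); g,P=tops('wrist5.png'); print(T[:3,3])
for p in [(.5574,-.2308,.1),(.5563,-.2322,.1)]:
    q=np.linalg.inv(g[2])@np.array([*p,1]); print(g[3]*q[0]/q[2]+g[4],g[3]*q[1]/q[2]+g[5])
E
```

```text
px [ 129  210   69   58 2142] c [ 477.9 -226.6] s [16.8 28.2] ang -28.8 z 0.0993 rgb [32. 54. 26.] max [102  97  81]
px [ 297  243   58   35 1973] c [ 557.6 -230.5] s [28.1 16.3] ang 5.4 z 0.0993 rgb [36. 39. 59.] max [92 72 87]
px [131 335  46  31 887] c [ 471.7 -289. ] s [13.7 21. ] ang -5.0 z 0.099 rgb [93. 77. 25.] max [167 146 109]
px [ 283  357   53   34 1711] c [ 554.4 -295.4] s [27.9 17.3] ang 4.9 z 0.0992 rgb [83. 36. 31.] max [183 165 149]
[ 0.55632695 -0.23215524  0.11850577]
324.99482284317645 263.24140076714764
322.4877033498057 265.7803636011746
```

>>> {"op": "arm_command", "data": {
  "moves": [
    {"rx": 0, "ry": 0, "rz": 0, "x": 0.1, "y": 2, "z": 0.1, "gripper": 0.2},
    {"rx": 0, "ry": 0, "rz": 0, "x": 0.1, "y": 4, "z": 0.1, "gripper": 0.2},
    {"rx": 0, "ry": 0, "rz": 0, "x": 0.1, "y": 5.2, "z": 0.1, "gripper": 0.2},
    {"rx": 0, "ry": 0, "rz": 0, "x": 0.1, "y": 5.2, "z": 0.1, "gripper": 0.2},
    {"rx": 0, "ry": 0, "rz": 0, "x": 0.1, "y": 5.2, "z": 0.1, "gripper": -1}
  ],
  "squeeze": 50
}}

```text
clock: 3.82
position: [0.558, -0.2315, 0.0676]
tool_rot: [-1.571, -0.0, 0.084]
force: [0.6, -1.2, 0.5]
grip_width: 0.0408
```

>>> {"op": "arm_command", "data": {
  "moves": [
    {"rx": 0, "ry": 0, "rz": 0, "x": 0, "y": 0, "z": 0, "gripper": -1},
    {"rx": 0, "ry": 0, "rz": 0, "x": 0, "y": 0, "z": 0, "gripper": -1},
    {"rx": 0, "ry": 0, "rz": 0, "x": 0, "y": 0, "z": 0, "gripper": -1},
    {"rx": 0, "ry": 0, "rz": 0, "x": 0, "y": 0, "z": 0, "gripper": -1}
  ]
}}

```text
clock: 4.15
position: [0.5583, -0.2312, 0.0675]
tool_rot: [-1.571, -0.001, 0.085]
force: [-0.5, 0.5, 7.1]
grip_width: -0.0001
```

```bash
python3 - <<'E'
from top import *
T=Ttool(); g,P=tops('wrist6.png'); s=bot.observe(); print(T[:3,3],s['tool_rot'],s['grip_width'],s['force'])
E
```

```text
px [  61  241   93   75 3585] c [ 478.  -226.6] s [17.7 28.1] ang -28.6 z 0.0992 rgb [26. 53. 24.] max [105 107  93]
px [284 282  75  24 843] c [ 557.3 -225. ] s [27.8  6.8] ang 7.5 z 0.0979 rgb [29. 38. 69.] max [80 62 86]
[ 0.55831134 -0.23116154  0.06752261] [-1.57132427e+00 -9.86283937e-04  8.49757294e-02] 0.00016462120727481314 [-1.33717567 -0.58659399  6.72644133]
```

View pics/wrist6.png

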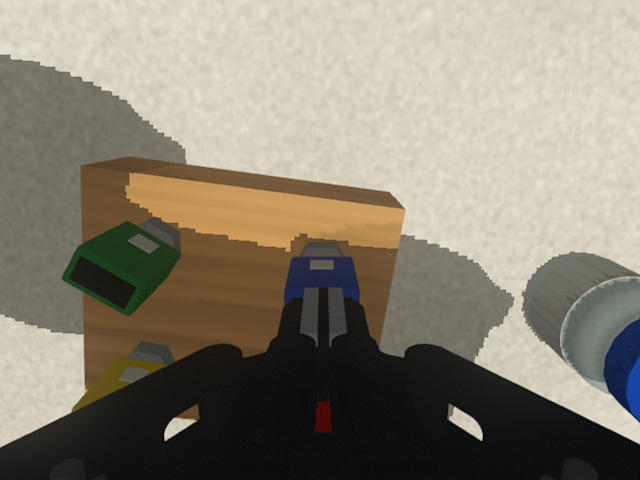

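```bash
python3 - <<'E'
from h import *
T=Ttool(); g=grab('wrist'); P=cloud(g); Ti=np.linalg.inv(T)
for v,u in [(262,322),(275,322),(285,322),(292,310),(300,310),(320,310),(340,310),(300,335),(330,290),(292,290),(370,323),(400,323)]:
    print(v,u,g[1][v,u].round(3),P[v,u].round(4), (Ti[:3,:3]@P[v,u]+Ti[:3,3]).round(4))
g=grab('side','side7.png'); a=g[0][310:440,210:410,::-1]; cv2.imwrite('pics/s7.png',cv2.resize(a,None,fx=4,fy=4))
E
```

```text
262 322 0.182 [ 0.5574 -0.2222  0.0697] [-0.0002 -0.0022  0.009 ]
275 322 0.168 [ 0.5574 -0.2227  0.0841] [-0.0001 -0.0166  0.0085]
285 322 0.158 [ 0.5574 -0.2228  0.0943] [-0.0001 -0.0268  0.0083]
292 310 0.144 [ 0.5531 -0.2201  0.1082] [-0.0042 -0.0407  0.0114]
300 310 0.138 [ 0.5533 -0.2205  0.114 ] [-0.004  -0.0465  0.011 ]
320 310 0.124 [ 0.5537 -0.2204  0.1285] [-0.0036 -0.061   0.0111]
340 310 0.111 [ 0.554  -0.2193  0.1422] [-0.0032 -0.0747  0.0122]
300 335 0.138 [ 0.5615 -0.2196  0.1145] [ 0.0042 -0.047   0.0112]
330 290 0.127 [ 0.548  -0.2251  0.1267] [-0.0097 -0.0592  0.0068]
292 290 0.154 [ 0.5459 -0.2248  0.0988] [-0.0118 -0.0313  0.0074]
370 323 0.12 [ 0.5585 -0.2318  0.1363] [ 0.0003 -0.0688 -0.0007]
400 323 0.123 [ 0.5594 -0.2416  0.1364] [ 0.0003 -0.0689 -0.0106]
```

View pics/s7.png

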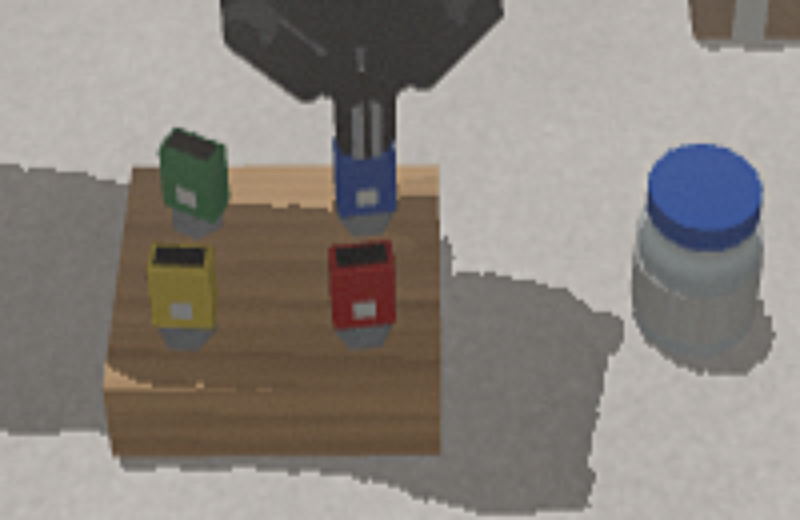

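```bash
python3 - <<'E'
from h import *
print(bot.pinch_z, np.array(bot.camera_model('wrist')['mount']).round(4).tolist())
z=np.load('wrist1.npz'); P=z['P']; d=z['d']
T=np.eye(4); T[:3,:3]=R.from_euler('xyz',[-1.57189138e+00,4.78947454e-04,-4.33790237e-03]).as_matrix(); T[:3,3]=[0.51905169,-0.29341024,0.19843877]
Ti=np.linalg.inv(T); Q=P@Ti[:3,:3].T+Ti[:3,3]
m=(d<.19)&(d>.05)
q=Q[m]
print(q.min(0),q.max(0))
for v,u in [(295,240),(300,240),(320,240),(340,242),(300,232),(340,215),(295,405),(340,405),(345,210),(350,440)]: print(v,u,d[v,u].round(3),Q[v,u].round(4))
z=np.load('wrist0.npz')
E
```

```text
0.0187 [[1.0, -0.0, -0.0003, 0.0003], [0.0003, -0.2681, 0.9634, -0.1743], [-0.0001, -0.9634, -0.2681, 0.0681], [0.0, 0.0, 0.0, 1.0]]
[-0.06304466 -0.12783283 -0.01258031] [ 0.06322379 -0.03507145  0.02105783]
295 240 0.143 [-0.0279 -0.0421  0.0109]
300 240 0.141 [-0.0276 -0.0439  0.0099]
320 240 0.141 [-0.0276 -0.0458  0.0034]
340 242 0.144 [-0.0275 -0.045  -0.0045]
300 232 0.138 [-0.0296 -0.047   0.0112]
340 215 0.113 [-0.0289 -0.0725  0.011 ]
295 405 0.142 [ 0.0279 -0.0429  0.0112]
340 405 0.141 [ 0.0278 -0.0474 -0.0032]
345 210 0.113 [-0.03   -0.0735  0.01  ]
350 440 0.107 [ 0.0301 -0.0787  0.0116]
```

```bash
python3 - <<'E'
from h import *
z=np.load('side0.npz'); P=z['P']
# start: TCP (.625,0,.199); gripper tip in side0 near px (307,210),(354,208)
for v in (195,200,205,208,211): print(v,[P[v,u].round(3).tolist() for u in (300,306,348,354)])
T=Ttool(); g=grab('side'); P=cloud(g)
for v in range(330,358,3): print(v,[(u,P[v,u].round(4).tolist()) for u in (297,301,305)])
g=grab('scene','scene8.png'); a=g[0][150:290,140:300,::-1]; cv2.imwrite('pics/s8.png',cv2.resize(a,None,fx=4.5,fy=4.2))
E
```

```text
195 [[0.568, -0.008, 0.288], [0.579, -0.013, 0.29], [0.716, 0.436, 0.001], [0.674, -0.011, 0.286]]
200 [[0.575, 0.417, 0.001], [0.579, -0.012, 0.278], [0.713, 0.41, 0.0], [0.675, -0.009, 0.273]]
205 [[0.574, 0.392, 0.0], [0.579, -0.009, 0.265], [0.711, 0.389, -0.003], [0.676, -0.006, 0.259]]
208 [[0.574, 0.382, -0.003], [0.579, -0.012, 0.259], [0.71, 0.371, -0.001], [0.676, -0.008, 0.253]]
211 [[0.574, 0.366, -0.003], [0.579, -0.011, 0.251], [0.709, 0.36, -0.004], [0.724, 0.351, 0.002]]
330 [(297, [0.5525, -0.2436, 0.1539]), (301, [0.5599, -0.2252, 0.1344]), (305, [0.5668, -0.2427, 0.1522])]
333 [(297, [0.5524, -0.2452, 0.148]), (301, [0.5596, -0.235, 0.1368]), (305, [0.5666, -0.2449, 0.1468])]
336 [(297, [0.5522, -0.2451, 0.1401]), (301, [0.5594, -0.2419, 0.1364]), (305, [0.5667, -0.2393, 0.1331])]
339 [(297, [0.552, -0.2378, 0.1246]), (301, [0.5592, -0.2433, 0.13]), (305, [0.5666, -0.2383, 0.1243])]
342 [(297, [0.5519, -0.2401, 0.1192]), (301, [0.5591, -0.2426, 0.1215]), (305, [0.5665, -0.2373, 0.1153])]
345 [(297, [0.5517, -0.2416, 0.1129]), (301, [0.559, -0.2432, 0.1142]), (305, [0.5663, -0.2407, 0.111])]
348 [(297, [0.5515, -0.2388, 0.1018]), (301, [0.5588, -0.2434, 0.1064]), (305, [0.5662, -0.2421, 0.1046])]
351 [(297, [0.5513, -0.2392, 0.0941]), (301, [0.5587, -0.2394, 0.0939]), (305, [0.5661, -0.2396, 0.0936])]
354 [(297, [0.5511, -0.2405, 0.0874]), (301, [0.5586, -0.2399, 0.0862]), (305, [0.566, -0.2384, 0.0841])]
357 [(297, [0.551, -0.239, 0.0774]), (301, [0.5584, -0.2384, 0.0763]), (305, [0.566, -0.2359, 0.0729])]
```

View pics/s8.png

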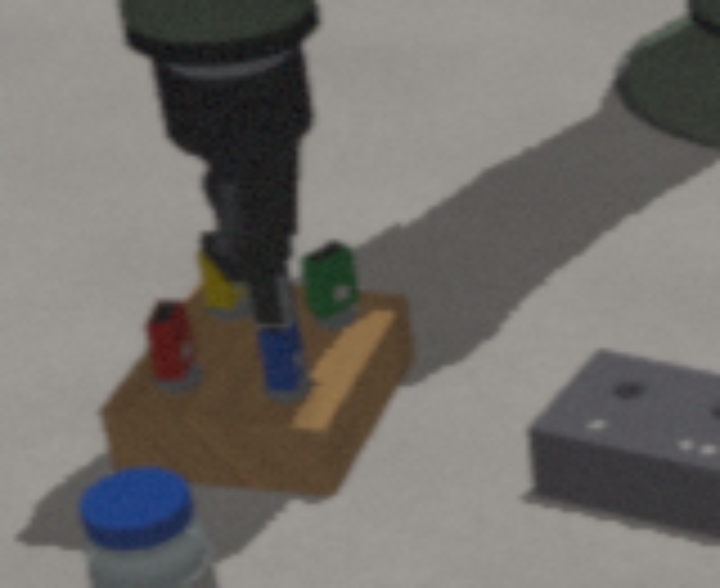

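```bash
python3 - <<'E'
from h import *
z=np.load('wrist1.npz'); P=z['P']; d=z['d']
T=np.eye(4); T[:3,:3]=R.from_euler('xyz',[-1.57189138e+00,4.78947454e-04,-4.33790237e-03]).as_matrix(); T[:3,3]=[0.51905169,-0.29341024,0.19843877]
Ti=np.linalg.inv(T); Q=P@Ti[:3,:3].T+Ti[:3,3]
q=Q[(d<.25)&(d>.02)&(Q[...,1]<-.02)]
for a in range(0,75,5):
    s=q[(abs(q[:,0])*1000>=a)&(abs(q[:,0])*1000<a+5)]
    if len(s): print(a,len(s),'ymax',s[:,1].max().round(4),'z',s[:,2].min().round(3),s[:,2].max().round(3))
E
```

```text
0 2758 ymax -0.1047 z 0.009 0.013
5 3004 ymax -0.1038 z 0.009 0.021
10 3992 ymax -0.1033 z 0.009 0.021
15 4340 ymax -0.1019 z 0.009 0.021
20 5718 ymax -0.0905 z 0.012 0.02
25 8526 ymax -0.0351 z -0.012 0.019
30 3882 ymax -0.0386 z 0.005 0.018
35 2300 ymax -0.0416 z -0.007 0.014
40 3756 ymax -0.0435 z -0.008 0.013
45 7366 ymax -0.0767 z -0.013 0.013
50 12587 ymax -0.0785 z -0.01 0.015
55 5365 ymax -0.0805 z -0.009 0.014
60 883 ymax -0.0864 z -0.009 0.013
```

>>> {"op": "arm_command", "data": {
  "moves": [
    {"rx": 0, "ry": 0, "rz": 0, "x": 0, "y": -1.5, "z": 0, "gripper": 0.2},
    {"rx": 0, "ry": 0, "rz": 0, "x": 0, "y": -2.5, "z": 0, "gripper": 0.2},
    {"rx": 0, "ry": 0, "rz": 0, "x": 0, "y": -2.5, "z": 0, "gripper": 0.2},
    {"rx": 0, "ry": 0, "rz": 0, "x": -0.05, "y": -2.5, "z": 0.05, "gripper": 0.2},
    {"rx": 0, "ry": 0, "rz": 0, "x": -0.05, "y": -2.5, "z": 0.05, "gripper": 0.2}
  ]
}}

```text
clock: 4.82
position: [0.5572, -0.2303, 0.0915]
tool_rot: [-1.571, 0.0, 0.085]
force: [-0.7, 0.6, -0.0]
grip_width: 0.0513
```

```bash
python3 - <<'E'
from top import *
T=Ttool(); g,P=tops('wrist9.png'); s=bot.observe(); print(T[:3,3],s['tool_rot'],s['grip_width'],s['force'],s['clock'])
E
```

```text
px [  98  227   80   66 2851] c [ 478.1 -226.4] s [17.4 28.1] ang -27.6 z 0.0992 rgb [29. 55. 26.] max [111 111  97]
px [ 291  264   66   40 2558] c [ 557.6 -230.6] s [28.  16.6] ang 5.1 z 0.0993 rgb [31. 37. 63.] max [92 72 88]
px [ 275  391   60   39 2158] c [ 554.3 -295.1] s [28.1 17.4] ang 2.9 z 0.0992 rgb [80. 22. 19.] max [197 178 161]
[ 0.55715111 -0.23034013  0.09146507] [-1.57054143e+00  4.98763438e-04  8.50838286e-02] 0.05116489563313934 [-0.42960122  0.35306995 -0.60522712] 4.8667
```

Now descend to TCP z ≈ 0.040 (finger tips are in fact about 35 mm behind the reported TCP).

>>> {"op": "arm_command", "data": {
  "moves": [
    {"rx": 0, "ry": 0, "rz": 0, "x": 0.05, "y": 2, "z": 0, "gripper": 0.2},
    {"rx": 0, "ry": 0, "rz": 0, "x": 0.05, "y": 4, "z": 0, "gripper": 0.2},
    {"rx": 0, "ry": 0, "rz": 0, "x": 0.05, "y": 5.1, "z": 0, "gripper": 0.2},
    {"rx": 0, "ry": 0, "rz": 0, "x": 0.05, "y": 5.1, "z": 0, "gripper": 0.2},
    {"rx": 0, "ry": 0, "rz": 0, "x": 0.05, "y": 5.1, "z": 0, "gripper": -1}
  ],
  "squeeze": 50
}}

```text
clock: 5.28
position: [0.5575, -0.2304, 0.0403]
tool_rot: [-1.57, 0.001, 0.085]
force: [-0.4, -0.3, -0.3]
grip_width: 0.0403
```

>>> {"op": "arm_command", "data": {
  "moves": [
    {"rx": 0, "ry": 0, "rz": 0, "x": 0, "y": 0, "z": 0, "gripper": -1},
    {"rx": 0, "ry": 0, "rz": 0, "x": 0, "y": 0, "z": 0, "gripper": -1},
    {"rx": 0, "ry": 0, "rz": 0, "x": 0, "y": 0, "z": 0, "gripper": -1},
    {"rx": 0, "ry": 0, "rz": 0, "x": 0, "y": 0, "z": 0, "gripper": -1}
  ]
}}

```text
clock: 5.62
position: [0.5583, -0.2306, 0.0415]
tool_rot: [-1.571, -0.001, 0.085]
force: [0.2, -0.0, 4.5]
grip_width: 0.0271
```

```bash
python3 - <<'E'
from h import *
s=bot.observe(); print(s['position'],s['tool_rot'],s['grip_width'],s['force'],s['moment'],s['clock'])
g=grab('wrist','wrist10.png'); np.savez('w10.npz',im=g[0],P=cloud(g),d=g[1],T=Ttool(s))
E
```

```text
[ 0.55828944 -0.23063231  0.04149439] [-1.57128515e+00 -1.09249802e-03  8.48525805e-02] 0.027123560159325818 [ 0.21841019 -0.03826462  4.47719723] [-0.01692102  0.17581436 -0.00020054] 5.6167
```

View pics/wrist10.png

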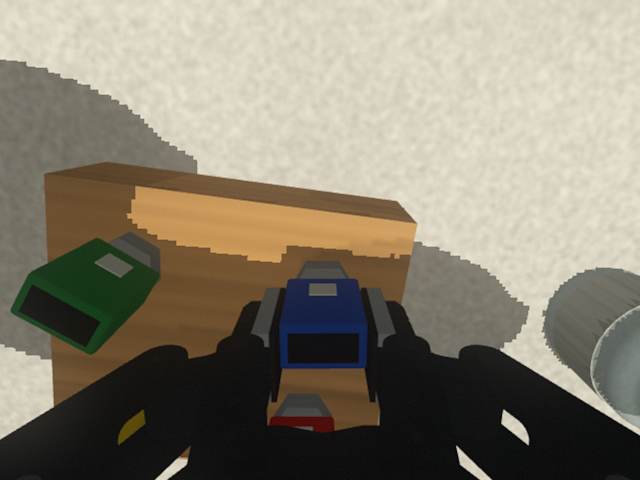

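>>> {"op": "arm_command", "data": {
  "moves": [
    {"rx": 0, "ry": 0, "rz": 0, "x": 0, "y": -2, "z": 0, "gripper": -1},
    {"rx": 0, "ry": 0, "rz": 0, "x": 0, "y": -5, "z": 0, "gripper": -1},
    {"rx": 0, "ry": 0, "rz": 0, "x": 0, "y": -8, "z": 0, "gripper": -1},
    {"rx": 0, "ry": 0, "rz": 0, "x": 0, "y": -8, "z": 3, "gripper": -1},
    {"rx": 0, "ry": 0, "rz": 0, "x": 0, "y": -8, "z": 6, "gripper": -1}
  ]
}}

```text
clock: 6.08
position: [0.5534, -0.1717, 0.1226]
tool_rot: [-1.572, -0.003, 0.082]
force: [1.1, 0.5, -2.5]
grip_width: 0.0271
```

```bash
cat > held.py <<'E'
from h import *
def held(fn):
    s=bot.observe(); T=Ttool(s); g=grab('wrist',fn); P=cloud(g); Ti=np.linalg.inv(T); Q=P@Ti[:3,:3].T+Ti[:3,3]
    print('pos',s['position'].round(4),'rot',s['tool_rot'].round(4),'w',s['grip_width'].round(4),'F',s['force'].round(1),'t',s['clock'])
    # connected patch around the top centre
    m=(abs(Q[...,0])<.0155)&(Q[...,2]>-.02)&(Q[...,2]<.014)&(g[1]>.08)
    sub=Q[m]; h=np.histogram(sub[:,1],bins=np.arange(-.08,-.03,.001)); k=h[0].argmax(); yt=h[1][k]+.0005
    mt=m&(abs(Q[...,1]-yt)<.003); q=Q[mt]
    c,sz,a=cv2.minAreaRect((q[:,[0,2]]*1000).astype(np.float32))
    print('top y',np.median(q[:,1]).round(4),'c(x,z)mm',np.round(c,1),'size',np.round(sz,1),'ang',round((a+45)%90-45,1),'n',len(q))
    A=np.c_[q[:,0],q[:,2],np.ones(len(q))]; print('plane slope x,z',np.linalg.lstsq(A,q[:,1],rcond=None)[0].round(4))
    # front face
    f=(abs(Q[...,0])<.010)&(Q[...,1]>yt+.006)&(Q[...,1]<yt+.036)&(Q[...,2]>.0)&(Q[...,2]<.016); q=Q[f]
    if len(q)>50:
        A=np.c_[q[:,0],q[:,1],np.ones(len(q))]; print('front z',np.median(q[:,2]).round(4),'slope',np.linalg.lstsq(A,q[:,2],rcond=None)[0].round(4),len(q))
    return g,P,Q,T
if __name__=='__main__':
    import sys; held(sys.argv[1])
E
python3 held.py wrist11.png
python3 - <<'E'
import sys; sys.argv=['x']
from h import *
z=np.load('w10.npz'); T=z['T']; Ti=np.linalg.inv(T); Q=z['P']@Ti[:3,:3].T+Ti[:3,3]
m=(abs(Q[...,0])<.0155)&(abs(z['P'][...,2]-.099)<.003)&(Q[...,2]>-.02)&(Q[...,2]<.014)
q=Q[m]; print(cv2.minAreaRect((q[:,[0,2]]*1000).astype(np.float32)),np.median(q[:,1]))
E
```

```text
((0.16992568969726562, 0.2536640167236328), (30.98200035095215, 23.24610137939453), 0.9330946803092957) -0.05789906563616635Traceback (most recent call last):
  File "held.py", line 18, in <module>
    import sys; held(sys.argv[1])
                ~~~~^^^^^^^^^^^^^
  File "held.py", line 4, in held
    print('pos',s['position'].round(4),'rot',s['tool_rot'].round(4),'w',s['grip_width'].round(4),'F',s['force'].round(1),'t',s['clock'])
                                                                        ^^^^^^^^^^^^^^^^^^^^^
AttributeError: 'float' object has no attribute 'round'
```

View pics/wrist11.png

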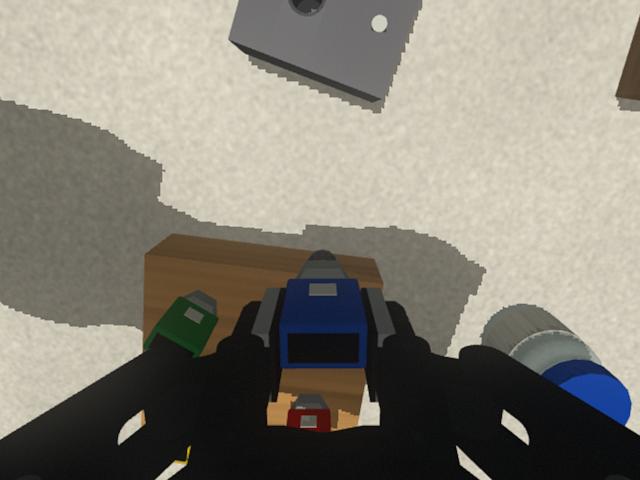

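```bash
sed -i "s/s\['grip_width'\].round(4)/round(s['grip_width'],4)/" held.py; python3 held.py wrist12.png
python3 - <<'E'
from h import *
# rack holes in wrist0: ray-plane at z=.05 using detected circles
z=np.load('wrist0.npz'); im=z['im']; 
T=np.eye(4); T[:3,:3]=R.from_euler('xyz',[-1.57078467,0,0]).as_matrix(); T[:3,3]=[.625,0,.1987]
c=bot.camera_model('wrist'); E=T@np.array(c['mount']); f=240/np.tan(np.radians(c['vfov'])/2)
V=cv2.cvtColor(im,cv2.COLOR_RGB2GRAY)
def w(u,v,h=.0493):
    r=E[:3,:3]@np.array([(u-c['cx'])/f,(v-c['cy'])/f,1]); return E[:3,3]+r*(h-E[2,3])/r[2]
for u0,v0 in [(243,110),(227,188),(211,259)]:
    sub=V[v0-20:v0+20,u0-20:u0+20]; print(sub[20].tolist())
    m=(sub<sub[4:8,4:8].mean()*.8).astype(np.uint8); n,l,st,ce=cv2.connectedComponentsWithStats(m); i=l[20,18] or 1
    cs,_=cv2.findContours((l==i).astype(np.uint8),0,2); (x,y),r=cv2.minEnclosingCircle(cs[0]); print(st[i],x+u0-20,y+v0-20,r,w(x+u0-20,y+v0-20).round(4))
E
```

```text
pos [ 0.553  -0.1636  0.1216] rot [-1.5681 -0.0016  0.0886] w 0.0271 F [ 4.   8.8 -0.4] t 6.1333
top y -0.0579 c(x,z)mm [0.1 0.3] size [30.9 22.6] ang 0.1 n 4527
plane slope x,z [ 0.0046  0.0512 -0.0578]
front z 0.008 slope [0.0004 0.009  0.0083] 1967
[97, 98, 99, 96, 100, 94, 79, 71, 66, 52, 43, 46, 45, 46, 44, 44, 45, 43, 43, 49, 56, 52, 56, 54, 57, 56, 52, 51, 82, 102, 103, 93, 83, 76, 88, 100, 100, 99, 99, 98]
[  6   6  28  29 558] 242.89849662780762 109.98872184753418 14.285953521728516 [0.5662 0.0752 0.0493]
[95, 95, 94, 95, 96, 91, 78, 71, 73, 55, 43, 46, 46, 48, 44, 46, 47, 45, 44, 47, 46, 44, 44, 48, 50, 50, 75, 93, 90, 92, 87, 78, 76, 86, 93, 91, 93, 92, 91, 94]
[  7   8  26  26 475] 225.75687980651855 188.00917434692383 13.280234336853027 [0.55   0.0174 0.0493]
[92, 91, 88, 90, 88, 91, 90, 80, 70, 68, 62, 50, 43, 43, 44, 45, 45, 44, 42, 43, 44, 46, 47, 46, 46, 47, 46, 47, 50, 49, 47, 58, 70, 81, 88, 86, 88, 87, 87, 86]
[  8   9  25  23 419] 210.86206817626953 259.17241287231445 12.194522857666016 [ 0.5343 -0.0406  0.0493]
```

>>> {"op": "arm_command", "data": {
  "moves": [
    {"rx": 0, "ry": 0, "rz": 0, "x": -0.4, "y": 0, "z": 2.5, "gripper": -1},
    {"rx": 0, "ry": 0, "rz": 0, "x": -0.8, "y": 0, "z": 5, "gripper": -1},
    {"rx": 0, "ry": 0, "rz": 0, "x": -1.1, "y": 0, "z": 6.5, "gripper": -1},
    {"rx": 0, "ry": 0, "rz": 0, "x": -1.1, "y": 0, "z": 6.5, "gripper": -1},
    {"rx": 0, "ry": 0, "rz": 0, "x": -1.1, "y": 0, "z": 6.5, "gripper": -1}
  ]
}}

```text
clock: 6.6
position: [0.5364, -0.1064, 0.121]
tool_rot: [-1.571, -0.0, 0.086]
force: [1.6, -1.3, -1.1]
grip_width: 0.0271
```

```bash
cat >> h.py <<'E'
def holes(g,names,guess,rad=.0085,h=.05):
    """fit pocket mouths: dark blob near guessed world xy"""
    im,d,E,f,cx,cy=g; V=cv2.cvtColor(im,cv2.COLOR_RGB2GRAY); Ei=np.linalg.inv(E)
    for n,p in zip(names,guess):
        q=Ei@np.array([*p,h,1]); u,v=f*q[0]/q[2]+cx,f*q[1]/q[2]+cy; r=int(f*.016/q[2]); u0,v0=int(u),int(v)
        if u0-r<0 or v0-r<0 or u0+r>640 or v0+r>480: print(n,'out',u,v); continue
        sub=cv2.resize(V[v0-r:v0+r,u0-r:u0+r],None,fx=4,fy=4,interpolation=cv2.INTER_CUBIC)
        ref=np.median(np.r_[sub[:8].ravel(),sub[:,:8].ravel()])
        m=(sub<ref*.72).astype(np.uint8); k,l,st,ce=cv2.connectedComponentsWithStats(m); i=1+st[1:,4].argmax()
        cs,_=cv2.findContours((l==i).astype(np.uint8),0,2); hull=cv2.convexHull(max(cs,key=len)); e=cv2.fitEllipse(hull)
        x,y=(e[0][0]+.5)/4-.5+u0-r,(e[0][1]+.5)/4-.5+v0-r
        ray=E[:3,:3]@np.array([(x-cx)/f,(y-cy)/f,1]); w=E[:3,3]+ray*(h-E[2,3])/ray[2]
        print(n,'px',round(x,1),round(y,1),'axes mm',np.round(np.array(e[1])/4/f*q[2]*1000,1),'world',w.round(4),'guess px',round(u,1),round(v,1))
E
python3 - <<'E'
from held import *
g,P,Q,T=held('wrist13.png')
holes(g,['p1','p2','p3'],[(.534,-.041),(.550,.017),(.566,.075)])
m=(abs(P[...,2]-.05)<.005)&(P[...,1]>-.12); m[330:]=0
n,l,st,_=cv2.connectedComponentsWithStats(m.astype(np.uint8)); i=1+st[1:,4].argmax(); p=P[l==i]
r=cv2.minAreaRect(p[:,:2].astype(np.float32)*1000); print(r,np.median(p[:,2]),st[i])
E
```

```text
pos [ 0.5364 -0.1064  0.121 ] rot [-1.5709e+00 -3.0000e-04  8.6400e-02] w 0.0271 F [ 1.6 -1.3 -1.1] t 6.6
top y -0.0579 c(x,z)mm [0.  0.4] size [30.9 22.5] ang 0.0 n 4525
plane slope x,z [ 0.0041  0.0576 -0.0579]
front z 0.0079 slope [-0.0023  0.0093  0.0083] 1964
p1 px 328.9 123.0 axes mm [18.2 19.4] world [ 0.5342 -0.0399  0.05  ] guess px 328.3 125.0
p2 out 368.3727311460106 14.384915689486036
p3 out 414.2857128014034 -112.43474674416234
((552.923095703125, -18.452316284179688), (123.96385955810547, 90.30250549316406), 74.74600982666016) 0.04916692493352405 [  255     0   235   216 31282]
```

View pics/wrist13.png

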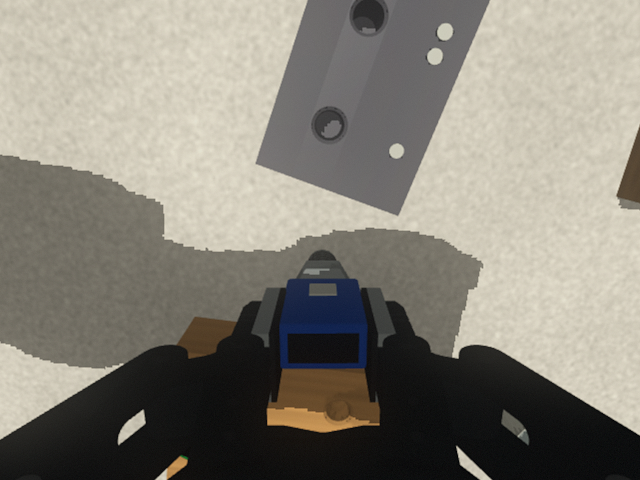

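```bash
python3 - <<'E'
from h import *
s=bot.observe(); g=grab('wrist'); im,d,E,f,cx,cy=g; V=cv2.cvtColor(im,cv2.COLOR_RGB2GRAY)
def w(u,v,h=.05):
    r=E[:3,:3]@np.array([(u-cx)/f,(v-cy)/f,1]); return E[:3,3]+r*(h-E[2,3])/r[2]
for u0,v0 in [(397,151),(435,57),(445,32)]:
    sub=V[v0-14:v0+14,u0-14:u0+14]; m=sub>140; yy,xx=np.nonzero(m); x,y=xx.mean()+u0-14,yy.mean()+v0-14; print(x,y,m.sum(),w(x,y).round(4))
cv2.imwrite('pics/p1.png',cv2.resize(im[80:180,270:420,::-1],None,fx=5,fy=5,interpolation=cv2.INTER_CUBIC))
E
```

```text
396.1748633879781 148.82513661202185 183 [ 0.574  -0.0517  0.05  ]
434.50925925925924 53.888888888888886 216 [ 5.88e-01 -1.00e-04  5.00e-02]
444.68 29.08 225 [0.5915 0.0124 0.05  ]
```

View pics/p1.png

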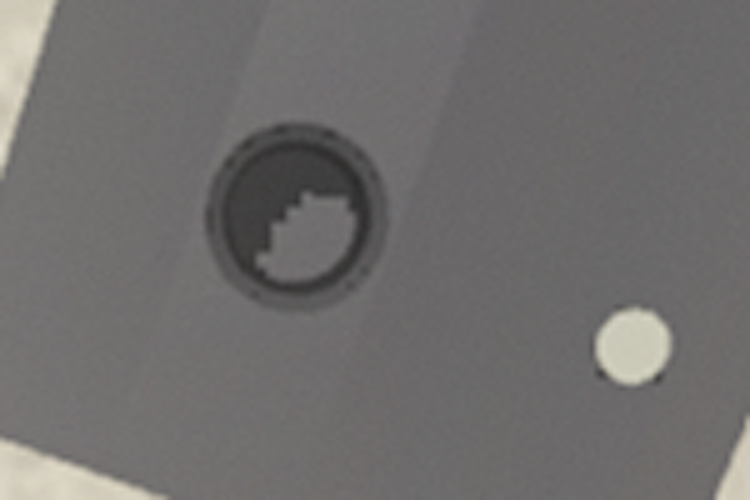

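>>> {"op": "arm_command", "data": {
  "moves": [
    {"rx": 0, "ry": 0, "rz": 0, "x": 0.1, "y": 0, "z": 2.5, "gripper": -1},
    {"rx": 0, "ry": 0, "rz": 0, "x": 0.25, "y": 0, "z": 5, "gripper": -1},
    {"rx": 0, "ry": 0, "rz": 0, "x": 0.35, "y": 1, "z": 6.55, "gripper": -1},
    {"rx": 0, "ry": 0, "rz": 0, "x": 0.35, "y": 2.5, "z": 6.55, "gripper": -1},
    {"rx": 0, "ry": 0, "rz": 0, "x": 0.35, "y": 3.5, "z": 6.55, "gripper": -1}
  ]
}}

```text
clock: 7.12
position: [0.5343, -0.0413, 0.0848]
tool_rot: [-1.571, 0.0, 0.085]
force: [0.1, -1.3, -0.5]
grip_width: 0.027
```

```bash
python3 - <<'E'
from held import *
g,P,Q,T=held('wrist14.png'); print(bot.observe()['position'])
g=grab('side'); cv2.imwrite('pics/s14.png',cv2.resize(g[0][190:340,230:360,::-1],None,fx=4,fy=4))
E
```

```text
pos [ 0.5343 -0.0413  0.0848] rot [-1.5709e+00  1.0000e-04  8.5300e-02] w 0.027 F [ 0.1 -1.3 -0.5] t 7.1167
top y -0.0579 c(x,z)mm [-0.   0.4] size [22.6 31. ] ang -0.1 n 4521
plane slope x,z [ 0.005   0.0584 -0.0579]
front z 0.0079 slope [-0.0008  0.0092  0.0083] 1953
[ 0.53328087 -0.04203383  0.0832298 ]
```

View pics/wrist14.png

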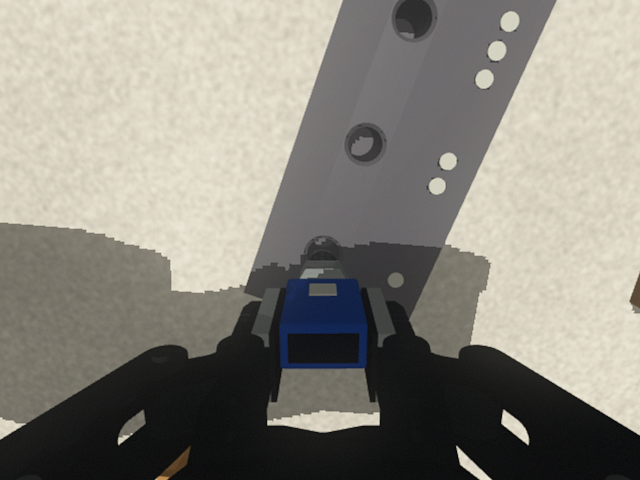

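View pics/s14.png

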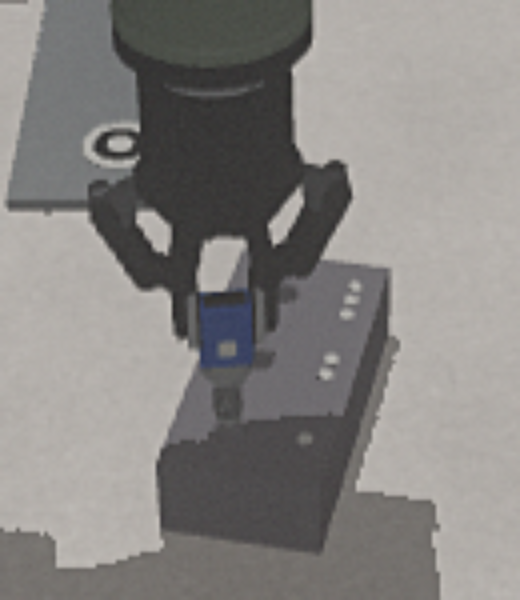

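>>> {"op": "arm_command", "data": {
  "moves": [
    {"rx": 0, "ry": 0, "rz": 0, "x": 0.05, "y": 1, "z": 0.05, "gripper": -1},
    {"rx": 0, "ry": 0, "rz": 0, "x": 0.05, "y": 1.8, "z": 0.05, "gripper": -1},
    {"rx": 0, "ry": 0, "rz": 0, "x": 0.05, "y": 2.6, "z": 0.05, "gripper": -1},
    {"rx": 0, "ry": 0, "rz": 0, "x": 0.05, "y": 3.4, "z": 0.05, "gripper": -1},
    {"rx": 0, "ry": 0, "rz": 0, "x": 0.05, "y": 4.0, "z": 0.05, "gripper": -1}
  ]
}}

```text
clock: 7.63
position: [0.5345, -0.0409, 0.0447]
tool_rot: [-1.571, 0.001, 0.085]
force: [-1.0, 0.3, -1.2]
grip_width: 0.027
```

```bash
python3 held.py wrist15.png
```

```text
pos [ 0.5345 -0.0409  0.0447] rot [-1.5708e+00  5.0000e-04  8.4700e-02] w 0.027 F [-1.   0.3 -1.2] t 7.6333
top y -0.0579 c(x,z)mm [-0.   0.1] size [23.3 31. ] ang -0.3 n 4512
plane slope x,z [ 0.0046  0.0565 -0.0579]
front z 0.0079 slope [-0.0004  0.0092  0.0083] 1960
```

>>> {"op": "arm_command", "data": {
  "moves": [
    {"rx": 0, "ry": 0, "rz": 0, "x": 0, "y": 0.15, "z": 0, "gripper": -1},
    {"rx": 0, "ry": 0, "rz": 0, "x": 0, "y": 0.15, "z": 0, "gripper": 0.2},
    {"rx": 0, "ry": 0, "rz": 0, "x": 0, "y": 0.15, "z": 0, "gripper": 0.2},
    {"rx": 0, "ry": 0, "rz": 0, "x": 0, "y": 0.15, "z": 0, "gripper": 0.2},
    {"rx": 0, "ry": 0, "rz": 0, "x": 0, "y": 0.15, "z": 0, "gripper": 0.2}
  ]
}}

```text
clock: 8.1
position: [0.5349, -0.0407, 0.0445]
tool_rot: [-1.571, -0.001, 0.085]
force: [-1.2, -0.6, 0.5]
grip_width: 0.0509
```

>>> {"op": "arm_command", "data": {
  "moves": [
    {"rx": 0, "ry": 0, "rz": 0, "x": 0, "y": -3, "z": 0, "gripper": 0.2},
    {"rx": 0, "ry": 0, "rz": 0, "x": 0, "y": -6, "z": 0, "gripper": 0.2},
    {"rx": 0, "ry": 0, "rz": 0, "x": 0, "y": -9, "z": 0, "gripper": 0.2},
    {"rx": 0, "ry": 0, "rz": 0, "x": 0, "y": -12, "z": -3, "gripper": 0.2},
    {"rx": 0, "ry": 0, "rz": 0, "x": 0, "y": -15, "z": -6, "gripper": 0.2}
  ]
}}

```text
clock: 8.52
position: [0.5397, -0.0989, 0.1951]
tool_rot: [-1.57, -0.001, 0.088]
force: [0.5, -0.5, -0.8]
grip_width: 0.0512
```

```bash
python3 - <<'E'
from top import *
g,P=tops('wrist16.png'); print(bot.observe()['position'],bot.observe()['grip_width'])
holes(g,['p2','p3'],[(.550,.017),(.566,.075)])
E
```

```text
px [ 300  124   44   26 1135] c [534.  -41.1] s [27.2 15.3] ang 5.0 z 0.0994 rgb [41. 52. 80.] max [ 85  87 155]
[ 0.54181807 -0.10674888  0.200527  ] 0.051366900793168864
p2 px 351.5 50.4 axes mm [19.3 20.3] world [0.5499 0.0177 0.05  ] guess px 351.6 51.5
p3 out 384.74099558324156 -39.99833777912738
```

View pics/wrist16.png

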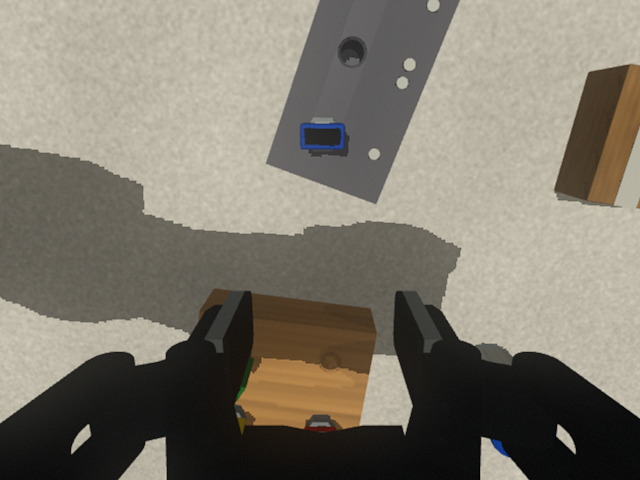

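>>> {"op": "arm_command", "data": {
  "moves": [
    {"rx": 0, "ry": 0.05, "rz": 0, "x": -1.7, "y": 0, "z": -3.7, "gripper": 0.2},
    {"rx": 0, "ry": 0.1, "rz": 0, "x": -3.4, "y": 0, "z": -7.4, "gripper": 0.2},
    {"rx": 0, "ry": 0.15, "rz": 0, "x": -5.1, "y": 0, "z": -11.1, "gripper": 0.2},
    {"rx": 0, "ry": 0.195, "rz": 0, "x": -6.8, "y": 0, "z": -14.8, "gripper": 0.2},
    {"rx": 0, "ry": 0.195, "rz": 0, "x": -8.3, "y": 1, "z": -17.9, "gripper": 0.2}
  ]
}}

```text
clock: 8.98
position: [0.4716, -0.2878, 0.1846]
tool_rot: [-1.572, -0.003, -0.115]
force: [1.6, -0.8, 0.5]
grip_width: 0.0512
```

>>> {"op": "arm_command", "data": {
  "moves": [
    {"rx": 0, "ry": 0, "rz": 0, "x": 0, "y": 4, "z": 0, "gripper": 0.2},
    {"rx": 0, "ry": 0, "rz": 0, "x": 0, "y": 8, "z": 0, "gripper": 0.2},
    {"rx": 0, "ry": 0, "rz": 0, "x": 0, "y": 9, "z": 0, "gripper": 0.2},
    {"rx": 0, "ry": 0, "rz": 0, "x": 0, "y": 9, "z": 0, "gripper": 0.2}
  ]
}}

```text
clock: 9.32
position: [0.4708, -0.2839, 0.0911]
tool_rot: [-1.569, 0.004, -0.11]
force: [-0.1, 0.6, 0.6]
grip_width: 0.0514
```

```bash
python3 - <<'E'
from top import *
g,P=tops('wrist17.png'); print(bot.observe()['position'],bot.observe()['tool_rot'],bot.observe()['grip_width'])
E
```

```text
px [ 285  116   79   64 2976] c [ 477.8 -226.7] s [16.1 28.1] ang -28.6 z 0.0994 rgb [65. 79. 45.] max [187 153  84]
px [ 481  265   73   49 2782] c [ 554.  -295.2] s [28.5 16.7] ang 4.9 z 0.0992 rgb [91. 41. 35.] max [210 192 173]
px [ 301  278   65   41 2523] c [ 474.5 -291.4] s [17.  27.8] ang -6.1 z 0.0992 rgb [103.  86.  24.] max [131 115  84]
[ 0.47204052 -0.28445478  0.0931747 ] [-1.57023806  0.00158627 -0.10969439] 0.05124727345887697
```

View pics/wrist17.png

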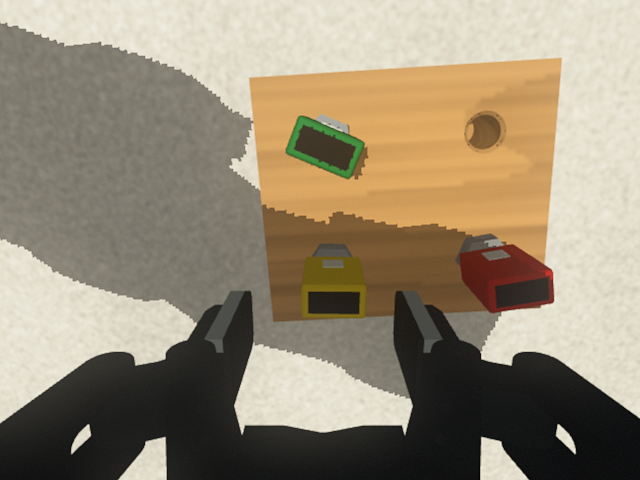

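>>> {"op": "arm_command", "data": {
  "moves": [
    {"rx": 0, "ry": 0, "rz": 0, "x": 0.3, "y": 0, "z": -0.65, "gripper": 0.2},
    {"rx": 0, "ry": 0, "rz": 0, "x": 0.3, "y": 2, "z": -0.65, "gripper": 0.2},
    {"rx": 0, "ry": 0, "rz": 0, "x": 0.3, "y": 4, "z": -0.65, "gripper": 0.2},
    {"rx": 0, "ry": 0, "rz": 0, "x": 0.3, "y": 5.2, "z": -0.65, "gripper": 0.2},
    {"rx": 0, "ry": 0, "rz": 0, "x": 0.3, "y": 5.2, "z": -0.65, "gripper": 0.2}
  ]
}}

```text
clock: 9.78
position: [0.4745, -0.2916, 0.0406]
tool_rot: [-1.571, 0.001, -0.11]
force: [-0.3, 0.0, 0.1]
grip_width: 0.0513
```

>>> {"op": "arm_command", "data": {
  "moves": [
    {"rx": 0, "ry": 0, "rz": 0, "x": 0, "y": 0, "z": 0, "gripper": -1},
    {"rx": 0, "ry": 0, "rz": 0, "x": 0, "y": 0, "z": 0, "gripper": -1},
    {"rx": 0, "ry": 0, "rz": 0, "x": 0, "y": 0, "z": 0, "gripper": -1},
    {"rx": 0, "ry": 0, "rz": 0, "x": 0, "y": 0, "z": 0, "gripper": -1},
    {"rx": 0, "ry": 0, "rz": 0, "x": 0, "y": 0, "z": 0, "gripper": -1}
  ]
}}

```text
clock: 10.2
position: [0.4752, -0.2922, 0.0426]
tool_rot: [-1.572, -0.002, -0.11]
force: [-0.7, 0.2, 8.0]
grip_width: 0.0273
```

```bash
python3 held.py wrist18.png
```

```text
pos [ 0.4752 -0.2922  0.0426] rot [-1.5716 -0.002  -0.1101] w 0.0273 F [-0.7  0.2  8. ] t 10.2
top y -0.0568 c(x,z)mm [0.5 0.7] size [30.9 22.9] ang 2.6 n 4471
plane slope x,z [ 0.0062  0.0495 -0.0568]
front z 0.0085 slope [-0.0023  0.0077  0.0088] 1920
```

View pics/wrist18.png

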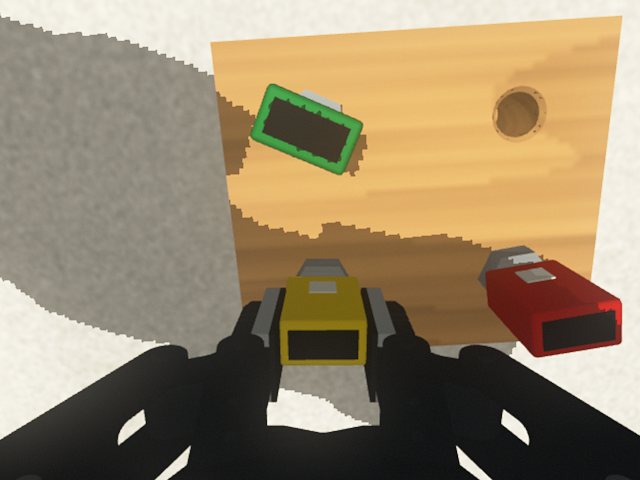

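>>> {"op": "arm_command", "data": {
  "moves": [
    {"rx": 0, "ry": 0, "rz": 0, "x": 0, "y": -3, "z": 0, "gripper": -1},
    {"rx": 0, "ry": 0, "rz": 0, "x": 0, "y": -7, "z": 0, "gripper": -1},
    {"rx": 0, "ry": 0, "rz": 0, "x": 0, "y": -11, "z": 0, "gripper": -1},
    {"rx": 0, "ry": 0, "rz": 0, "x": 0.3, "y": -11.5, "z": 2.5, "gripper": -1},
    {"rx": 0, "ry": 0, "rz": 0, "x": 0.8, "y": -11.5, "z": 6, "gripper": -1}
  ]
}}

```text
clock: 10.67
position: [0.4898, -0.2356, 0.16]
tool_rot: [-1.573, -0.006, -0.115]
force: [0.8, -0.3, -1.8]
grip_width: 0.027
```

>>> {"op": "arm_command", "data": {
  "moves": [
    {"rx": 0, "ry": 0, "rz": 0, "x": 0.5, "y": 0, "z": 3.7, "gripper": -1},
    {"rx": 0, "ry": 0, "rz": 0, "x": 1, "y": 0, "z": 7.4, "gripper": -1},
    {"rx": 0, "ry": 0, "rz": 0, "x": 1.5, "y": 0, "z": 11.1, "gripper": -1},
    {"rx": 0, "ry": 0, "rz": 0, "x": 2, "y": 0, "z": 14.8, "gripper": -1},
    {"rx": 0, "ry": 0, "rz": 0, "x": 2.4, "y": 0, "z": 18.2, "gripper": -1}
  ]
}}

```text
clock: 11.08
position: [0.5334, -0.0523, 0.1572]
tool_rot: [-1.57, -0.002, -0.109]
force: [0.9, -0.7, -0.4]
grip_width: 0.0269
```

```bash
python3 - <<'E'
from held import *
bot.grab_frame('side');g,P,Q,T=held('wrist19.png'); print(bot.observe()['position'])
holes(g,['p2','p3'],[(.550,.017),(.566,.075)])
E
```

```text
pos [ 0.5348 -0.0451  0.1571] rot [-1.5672 -0.0018 -0.1031] w 0.0268 F [ 2.4 11.3 -0.7] t 11.1333
top y -0.0567 c(x,z)mm [0.1 0.1] size [30.9 23.3] ang 0.3 n 4447
plane slope x,z [ 0.0043  0.0481 -0.0567]
front z 0.0085 slope [-0.0004  0.0064  0.0087] 1907
[ 0.53418895 -0.04856784  0.15701257]
p2 px 335.8 126.8 axes mm [18.8 19.3] world [0.5501 0.0179 0.05  ] guess px 335.8 128.2
p3 px 352.1 27.2 axes mm [18.8 21.1] world [0.5656 0.0754 0.05  ] guess px 352.8 27.9
```

View pics/wrist19.png

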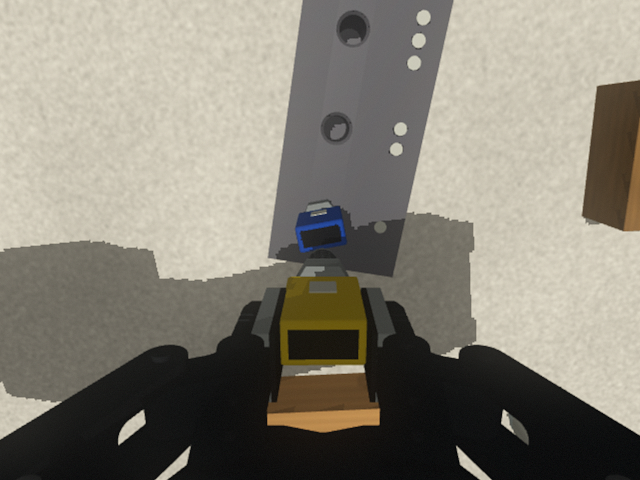

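>>> {"op": "arm_command", "data": {
  "moves": [
    {"rx": 0, "ry": 0, "rz": 0, "x": 0.4, "y": 0, "z": 3, "gripper": -1},
    {"rx": 0, "ry": 0, "rz": 0, "x": 0.85, "y": 0, "z": 6, "gripper": -1},
    {"rx": 0, "ry": 0, "rz": 0, "x": 0.85, "y": 2.5, "z": 6.6, "gripper": -1},
    {"rx": 0, "ry": 0, "rz": 0, "x": 0.85, "y": 5.5, "z": 6.6, "gripper": -1},
    {"rx": 0, "ry": 0, "rz": 0, "x": 0.85, "y": 7, "z": 6.6, "gripper": -1}
  ]
}}

```text
clock: 11.6
position: [0.5478, 0.0105, 0.0846]
tool_rot: [-1.571, 0.001, -0.109]
force: [-0.1, -0.8, -0.4]
grip_width: 0.0267
```

```bash
python3 - <<'E'
from held import *
g=grab('side'); cv2.imwrite('pics/s20.png',cv2.resize(g[0][190:340,230:360,::-1],None,fx=4,fy=4))
g,P,Q,T=held('wrist20.png'); print(bot.observe()['position'])
E
```

```text
pos [0.5467 0.0099 0.0828] rot [-1.5718  0.0037 -0.1093] w 0.0268 F [-2.7 -0.4 -4.2] t 11.65
top y -0.0567 c(x,z)mm [-0.   0.2] size [22.9 31. ] ang -0.2 n 4463
plane slope x,z [ 0.0063  0.0441 -0.0567]
front z 0.0084 slope [0.0008 0.006  0.0087] 1904
[0.5472695  0.00969703 0.08470156]
```

View pics/wrist20.png

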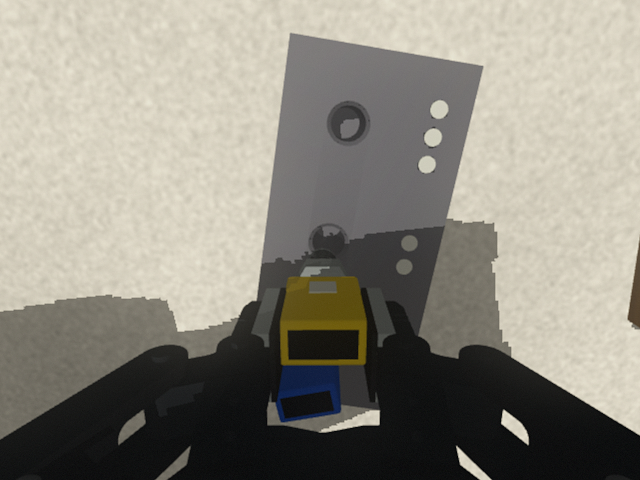

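View pics/s20.png

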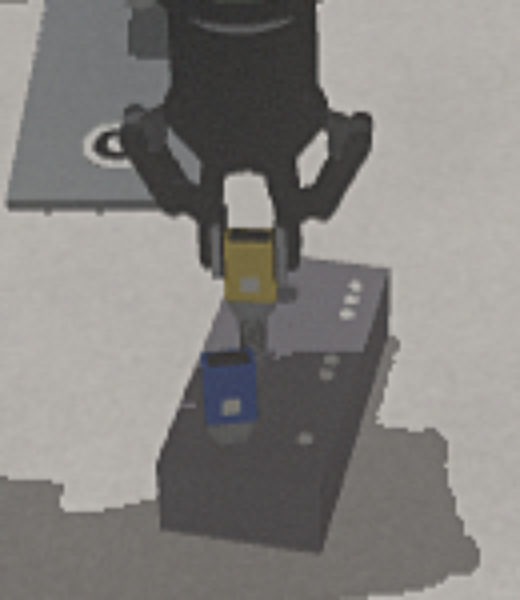

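>>> {"op": "arm_command", "data": {
  "moves": [
    {"rx": 0, "ry": 0, "rz": 0, "x": 0.18, "y": 0, "z": 0.65, "gripper": -1},
    {"rx": 0, "ry": 0, "rz": 0, "x": 0.18, "y": 0, "z": 0.65, "gripper": -1},
    {"rx": 0, "ry": 0, "rz": 0, "x": 0.18, "y": 0, "z": 0.65, "gripper": -1}
  ]
}}

```text
clock: 11.95
position: [0.552, 0.0167, 0.0876]
tool_rot: [-1.57, -0.002, -0.11]
force: [-0.5, -1.0, -1.0]
grip_width: 0.027
```

```bash
python3 - <<'E'
from held import *
g,P,Q,T=held('wrist21.png'); print(bot.observe()['position'])
E
```

```text
pos [0.552  0.0167 0.0876] rot [-1.5701 -0.0022 -0.1097] w 0.027 F [-0.5 -1.  -1. ] t 11.95
top y -0.0567 c(x,z)mm [0.1 0.3] size [30.9 22.7] ang 0.3 n 4472
plane slope x,z [ 0.0049  0.0452 -0.0567]
front z 0.0084 slope [-0.0007  0.0054  0.0086] 1895
[0.55177017 0.01647252 0.08741584]
```

View pics/wrist21.png

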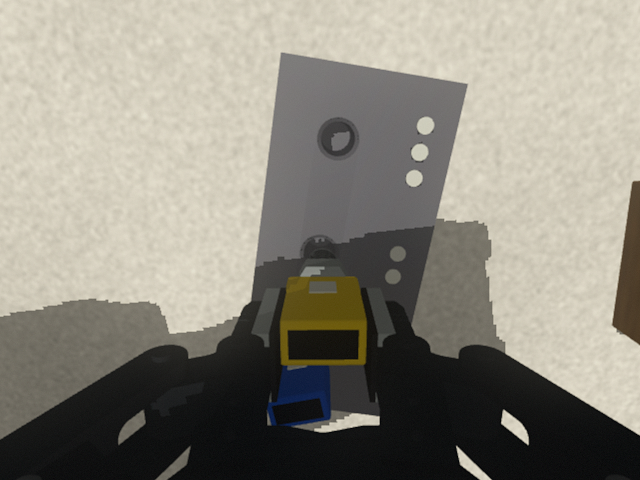

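>>> {"op": "arm_command", "data": {
  "moves": [
    {"rx": 0, "ry": 0, "rz": 0, "x": -0.2, "y": 0.6, "z": 0, "gripper": -1},
    {"rx": 0, "ry": 0, "rz": 0, "x": -0.2, "y": 1.5, "z": 0, "gripper": -1},
    {"rx": 0, "ry": 0, "rz": 0, "x": -0.2, "y": 2.5, "z": 0, "gripper": -1},
    {"rx": 0, "ry": 0, "rz": 0, "x": -0.2, "y": 3.4, "z": 0, "gripper": -1},
    {"rx": 0, "ry": 0, "rz": 0, "x": -0.2, "y": 4.1, "z": 0, "gripper": -1}
  ]
}}

```text
clock: 12.42
position: [0.5489, 0.0165, 0.0437]
tool_rot: [-1.571, 0.0, -0.11]
force: [1.8, -0.2, 0.2]
grip_width: 0.027
```

```bash
python3 held.py wrist22.png
```

```text
pos [0.5489 0.0165 0.0437] rot [-1.5709e+00  4.0000e-04 -1.1000e-01] w 0.027 F [ 1.8 -0.2  0.2] t 12.4167
top y -0.0567 c(x,z)mm [0.3 0.6] size [30.9 23.2] ang 1.3 n 4468
plane slope x,z [ 0.0066  0.0446 -0.0567]
front z 0.0084 slope [0.0012 0.0066 0.0087] 1907
```

>>> {"op": "arm_command", "data": {
  "moves": [
    {"rx": 0, "ry": 0, "rz": 0, "x": 0.05, "y": 0, "z": 0, "gripper": 0.2},
    {"rx": 0, "ry": 0, "rz": 0, "x": 0.05, "y": 0, "z": 0, "gripper": 0.2},
    {"rx": 0, "ry": 0, "rz": 0, "x": 0.05, "y": 0, "z": 0, "gripper": 0.2},
    {"rx": 0, "ry": 0, "rz": 0, "x": 0.05, "y": 0, "z": 0, "gripper": 0.2}
  ]
}}

```text
clock: 12.8
position: [0.5496, 0.0165, 0.0454]
tool_rot: [-1.571, -0.0, -0.11]
force: [-0.1, 0.0, -0.7]
grip_width: 0.0509
```

>>> {"op": "arm_command", "data": {
  "moves": [
    {"rx": 0, "ry": 0, "rz": 0, "x": 0, "y": -3, "z": 0, "gripper": 0.2},
    {"rx": 0, "ry": 0, "rz": 0, "x": 0, "y": -7, "z": 0, "gripper": 0.2},
    {"rx": 0, "ry": 0, "rz": 0, "x": 0, "y": -11, "z": 0, "gripper": 0.2},
    {"rx": 0, "ry": -0.09, "rz": 0, "x": 0, "y": -14, "z": -2.5, "gripper": 0.2},
    {"rx": 0, "ry": -0.19, "rz": 0, "x": 0, "y": -16, "z": -6, "gripper": 0.2}
  ]
}}

```text
clock: 13.22
position: [0.544, -0.041, 0.2088]
tool_rot: [-1.57, -0.004, 0.088]
force: [1.2, -0.0, 0.1]
grip_width: 0.0512
```

```bash
python3 - <<'E'
from top import *
bot.grab_frame('side');g,P=tops('wrist23.png'); print(bot.observe()['position'],bot.observe()['tool_rot'],bot.observe()['grip_width'])
E
```

```text
px [ 316  105   46   33 1058] c [548.6  16.6] s [16. 28.] ang -6.3 z 0.0994 rgb [89.  79.5 37. ] max [205 177  80]
px [289 192  41  25 952] c [534.  -41.1] s [27.9 16.5] ang 4.7 z 0.0993 rgb [38.  48.  84.5] max [ 83  83 150]
[ 0.5437865  -0.04873337  0.20901209] [-1.5733434  -0.00544423  0.07958123] 0.05100531554315714
```

View pics/wrist23.png

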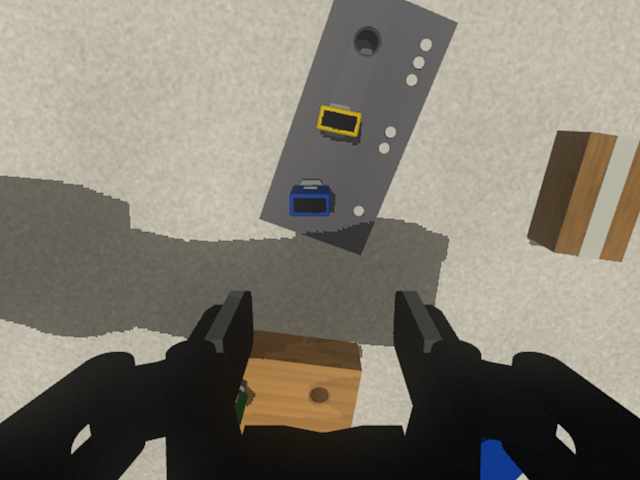

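>>> {"op": "arm_command", "data": {
  "moves": [
    {"rx": 0, "ry": 0, "rz": 0, "x": -0.1, "y": 0, "z": -4, "gripper": 0.2},
    {"rx": 0, "ry": 0, "rz": 0, "x": -0.3, "y": 0, "z": -8, "gripper": 0.2},
    {"rx": 0, "ry": 0, "rz": 0, "x": -0.5, "y": 0, "z": -12, "gripper": 0.2},
    {"rx": 0, "ry": 0, "rz": 0, "x": -0.7, "y": 0, "z": -16, "gripper": 0.2},
    {"rx": 0, "ry": 0, "rz": 0, "x": -0.9, "y": 1, "z": -20, "gripper": 0.2}
  ]
}}

```text
clock: 13.73
position: [0.5503, -0.2455, 0.1967]
tool_rot: [-1.572, -0.002, 0.079]
force: [1.6, 0.0, 0.6]
grip_width: 0.051
```

>>> {"op": "arm_command", "data": {
  "moves": [
    {"rx": 0, "ry": 0, "rz": 0, "x": 0, "y": 2, "z": -3.5, "gripper": 0.2},
    {"rx": 0, "ry": 0, "rz": 0, "x": 0, "y": 6, "z": -4.5, "gripper": 0.2},
    {"rx": 0, "ry": 0, "rz": 0, "x": 0, "y": 10, "z": -4.5, "gripper": 0.2},
    {"rx": 0, "ry": 0, "rz": 0, "x": 0, "y": 10, "z": -4.5, "gripper": 0.2},
    {"rx": 0, "ry": 0, "rz": 0, "x": 0, "y": 10, "z": -4.5, "gripper": 0.2}
  ]
}}

```text
clock: 14.15
position: [0.5526, -0.2874, 0.0944]
tool_rot: [-1.569, 0.003, 0.08]
force: [0.0, 0.0, 1.6]
grip_width: 0.0512
```

```bash
python3 - <<'E'
from top import *
g,P=tops('wrist24.png'); print(bot.observe()['position'],bot.observe()['tool_rot'],bot.observe()['grip_width'],bot.observe()['clock'])
E
```

```text
px [ 105   88   85   72 3299] c [ 477.9 -226.7] s [16.6 28.6] ang -29.1 z 0.0993 rgb [36. 58. 30.] max [107 139  95]
px [ 293  278   65   40 2425] c [ 554.3 -295.6] s [28. 17.] ang 3.4 z 0.0992 rgb [82. 26. 21.] max [112  98  88]
[ 0.55397629 -0.28775446  0.09643388] [-1.57075266e+00 -1.73981994e-04  8.01759071e-02] 0.0514088671040922 14.2
```

View pics/wrist24.png

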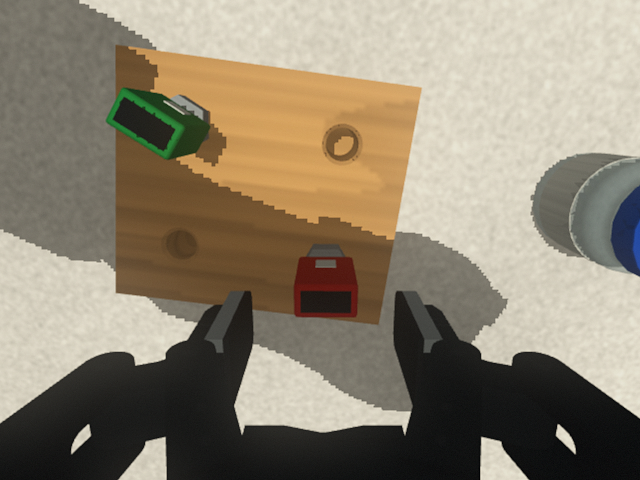

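>>> {"op": "arm_command", "data": {
  "moves": [
    {"rx": 0, "ry": 0, "rz": 0, "x": 0, "y": 0, "z": -0.75, "gripper": 0.2},
    {"rx": 0, "ry": 0, "rz": 0, "x": 0, "y": 2, "z": -0.75, "gripper": 0.2},
    {"rx": 0, "ry": 0, "rz": 0, "x": 0, "y": 4.5, "z": -0.75, "gripper": 0.2},
    {"rx": 0, "ry": 0, "rz": 0, "x": 0, "y": 5.5, "z": -0.75, "gripper": 0.2},
    {"rx": 0, "ry": 0, "rz": 0, "x": 0, "y": 5.5, "z": -0.75, "gripper": 0.2}
  ]
}}

```text
clock: 14.62
position: [0.5539, -0.2954, 0.0399]
tool_rot: [-1.57, 0.001, 0.08]
force: [-0.6, 0.4, -0.2]
grip_width: 0.0513
```

>>> {"op": "arm_command", "data": {
  "moves": [
    {"rx": 0, "ry": 0, "rz": 0, "x": 0, "y": 0, "z": 0, "gripper": -1},
    {"rx": 0, "ry": 0, "rz": 0, "x": 0, "y": 0, "z": 0, "gripper": -1},
    {"rx": 0, "ry": 0, "rz": 0, "x": 0, "y": 0, "z": 0, "gripper": -1},
    {"rx": 0, "ry": 0, "rz": 0, "x": 0, "y": 0, "z": 0, "gripper": -1},
    {"rx": 0, "ry": 0, "rz": 0, "x": 0, "y": 0, "z": 0, "gripper": -1}
  ]
}}

```text
clock: 15.03
position: [0.5551, -0.2961, 0.0421]
tool_rot: [-1.572, -0.002, 0.08]
force: [-0.7, 0.3, 5.1]
grip_width: 0.0271
```

```bash
python3 held.py wrist25.png
python3 - <<'E'
from h import *
for n in ['side','scene']:
    z=np.load(n+'0.npz'); P=z['P']; im=z['im']; V=cv2.cvtColor(im,cv2.COLOR_RGB2GRAY); d=z['d']
    m=(P[...,0]>.3)&(P[...,0]<.6)&(P[...,1]>.2)&(P[...,1]<.6)&(d>0)
    pl=m&(abs(P[...,2]-.009)<.004)&(V<170)
    print(n,'plate',cv2.minAreaRect(P[pl][:,:2].astype(np.float32)*1000),pl.sum())
    hd=m&(P[...,2]>.14)&(P[...,2]<.26)
    q=P[hd]; print('head z',np.percentile(q[:,2],[1,50,99]),'y',np.percentile(q[:,1],[1,5,50,99]),'x',np.percentile(q[:,0],[1,50,99]))
    # white ring: bright points at head
    ring=hd&(V>130); q=P[ring]; 
    if len(q): print('ring',len(q),q.mean(0),np.percentile(q,[2,98],axis=0).round(4).tolist())
    t=pl.copy(); u=m&(abs(P[...,2]-.009)<.006)&(V>150); 
    q=P[u]; c=np.median(q,0); print('bright at plate',len(q),c)
E
```

```text
pos [ 0.5551 -0.2961  0.0421] rot [-1.572  -0.0022  0.0799] w 0.0271 F [-0.7  0.3  5.1] t 15.0333
top y -0.0573 c(x,z)mm [0.  0.2] size [31.  23.1] ang 0.1 n 4485
plane slope x,z [ 0.0056  0.0334 -0.0573]
front z 0.0085 slope [0.0012 0.0101 0.0089] 1961
side plate ((447.41552734375, 403.942138671875), (219.07730102539062, 407.2425537109375), 18.456676483154297) 2548
head z [0.15249688 0.19617313 0.25689649] y [0.40847363 0.41059487 0.42720274 0.46918186] x [0.44544945 0.47395988 0.51393753]
ring 31 [0.46834431 0.42219016 0.191103  ] [[0.445, 0.4126, 0.1531], [0.4944, 0.4331, 0.2048]]
bright at plate 144 [0.46201868 0.2873234  0.00794583]
scene plate ((422.25311279296875, 409.9635925292969), (377.6636962890625, 246.18234252929688), 89.6093521118164) 3108
head z [0.1427976  0.19446069 0.25724223] y [0.41116354 0.41345281 0.44957858 0.47257731] x [0.45094513 0.49002071 0.51828062]
ring 12 [0.4783381  0.4220203  0.20203123] [[0.4703, 0.4198, 0.1983], [0.4882, 0.4242, 0.2051]]
bright at plate 0 [nan nan nan]
  return _methods._mean(a, axis=axis, dtype=dtype,
  ret = um.true_divide(
```

>>> {"op": "arm_command", "data": {
  "moves": [
    {"rx": 0, "ry": 0, "rz": 0, "x": 0, "y": -3, "z": 0, "gripper": -1},
    {"rx": 0, "ry": 0, "rz": 0, "x": 0, "y": -7, "z": 0, "gripper": -1},
    {"rx": 0, "ry": 0, "rz": 0, "x": 0, "y": -11, "z": 0, "gripper": -1},
    {"rx": 0, "ry": 0, "rz": 0, "x": -0.3, "y": -14, "z": 2, "gripper": -1},
    {"rx": 0, "ry": 0, "rz": 0, "x": -0.8, "y": -16, "z": 5, "gripper": -1}
  ]
}}

```text
clock: 15.5
position: [0.543, -0.2487, 0.2048]
tool_rot: [-1.574, -0.005, 0.077]
force: [0.9, -0.2, -0.8]
grip_width: 0.0271
```

>>> {"op": "arm_command", "data": {
  "moves": [
    {"rx": 0, "ry": 0, "rz": 0, "x": -0.5, "y": 0, "z": 3.8, "gripper": -1},
    {"rx": 0, "ry": 0, "rz": 0, "x": -1, "y": 0, "z": 7.6, "gripper": -1},
    {"rx": 0, "ry": 0, "rz": 0, "x": -1.5, "y": 0, "z": 11.4, "gripper": -1},
    {"rx": 0, "ry": 0, "rz": 0, "x": -2, "y": 0, "z": 15.2, "gripper": -1},
    {"rx": 0, "ry": 0, "rz": 0, "x": -2.5, "y": 0, "z": 19, "gripper": -1}
  ]
}}

```text
clock: 15.92
position: [0.5017, -0.0574, 0.2017]
tool_rot: [-1.571, -0.002, 0.08]
force: [1.9, -0.3, -0.8]
grip_width: 0.0271
```

>>> {"op": "arm_command", "data": {
  "moves": [
    {"rx": 0, "ry": 0, "rz": 0, "x": -0.5, "y": 0, "z": 3.8, "gripper": -1},
    {"rx": 0, "ry": 0, "rz": 0, "x": -1, "y": 0, "z": 7.6, "gripper": -1},
    {"rx": 0, "ry": 0, "rz": 0, "x": -1.4, "y": 0, "z": 11, "gripper": -1},
    {"rx": 0, "ry": 0, "rz": 0, "x": -1.4, "y": 0, "z": 11, "gripper": -1},
    {"rx": 0, "ry": 0, "rz": 0, "x": -1.4, "y": 0, "z": 11, "gripper": -1}
  ]
}}

```text
clock: 16.33
position: [0.4794, 0.0514, 0.2015]
tool_rot: [-1.57, -0.002, 0.083]
force: [0.2, 0.0, -0.2]
grip_width: 0.0274
```

```bash
python3 - <<'E'
from held import *
g,P,Q,T=held('wrist26.png'); np.savez('w26.npz',P=P,im=g[0],d=g[1],T=T,E=g[2])
g=grab('side','side26.png')
E
```

```text
pos [0.4794 0.0514 0.2015] rot [-1.5704 -0.002   0.0835] w 0.0274 F [ 0.2  0.  -0.2] t 16.3333
top y -0.0572 c(x,z)mm [-0.1  0.3] size [23.1 31. ] ang -0.4 n 4431
plane slope x,z [ 0.0039  0.0353 -0.0573]
front z 0.0083 slope [0.0031 0.0083 0.0087] 1938
```

View pics/wrist26.png

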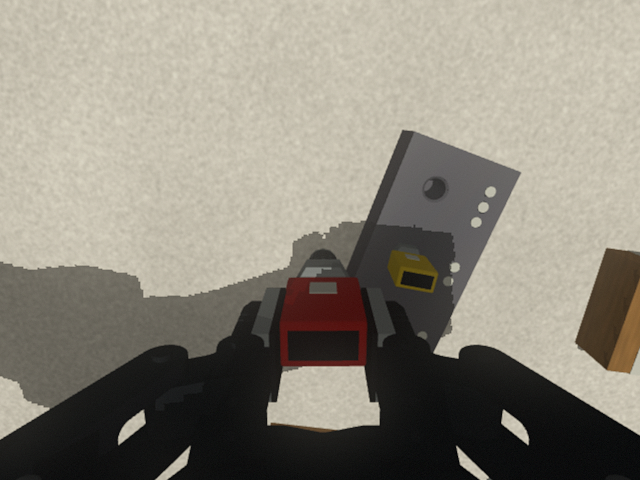

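View pics/side26.png

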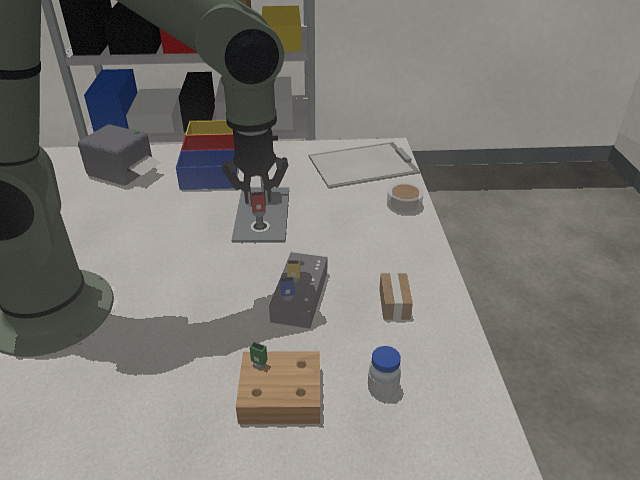

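>>> {"op": "arm_command", "data": {
  "moves": [
    {"rx": 0, "ry": 0, "rz": 0, "x": 0, "y": -1, "z": 3, "gripper": -1},
    {"rx": 0, "ry": 0, "rz": 0, "x": 0, "y": -2, "z": 6, "gripper": -1},
    {"rx": 0, "ry": 0, "rz": 0, "x": 0, "y": -3, "z": 9.5, "gripper": -1},
    {"rx": 0, "ry": 0, "rz": 0, "x": 0, "y": -3, "z": 9.5, "gripper": -1},
    {"rx": 0, "ry": 0, "rz": 0, "x": 0, "y": -3, "z": 9.5, "gripper": -1}
  ]
}}

```text
clock: 16.85
position: [0.4722, 0.1448, 0.2308]
tool_rot: [-1.57, -0.001, 0.081]
force: [0.6, -1.9, -1.1]
grip_width: 0.027
```

```bash
python3 - <<'E'
from held import *
g,P,Q,T=held('wrist27.png'); np.savez('w27.npz',P=P,im=g[0],d=g[1],T=T,E=g[2])
im,d,E,f,cx,cy=g
def w(u,v,h=.01):
    r=E[:3,:3]@np.array([(u-cx)/f,(v-cy)/f,1]); return (E[:3,3]+r*(h-E[2,3])/r[2]).round(4)
m=(abs(P[...,2]-.0095)<.0035)&(P[...,1]>.15); n,l,st,_=cv2.connectedComponentsWithStats(m.astype(np.uint8)); i=1+st[1:,4].argmax()
p=P[l==i]; print('plate',cv2.minAreaRect(p[:,:2].astype(np.float32)*1000),st[i],np.median(p[:,2]))
print(bot.spot_in('camstand','wrist'))
E
```

```text
pos [0.4722 0.1448 0.2308] rot [-1.5704e+00 -1.2000e-03  8.1000e-02] w 0.027 F [ 0.6 -1.9 -1.1] t 16.85
top y -0.0572 c(x,z)mm [0.  0.5] size [31.  22.5] ang 0.2 n 4435
plane slope x,z [ 0.0036  0.0322 -0.0572]
front z 0.0083 slope [0.0018 0.007  0.0086] 1924
plate ((462.0130615234375, 272.15313720703125), (96.02862548828125, 140.3162841796875), 87.00151824951172) [  239     0   173   117 17122] 0.00933260271191666
[{'box': [239.6, 0.5, 412.7, 116.8], 'p': 0.95}]
```

View pics/wrist27.png

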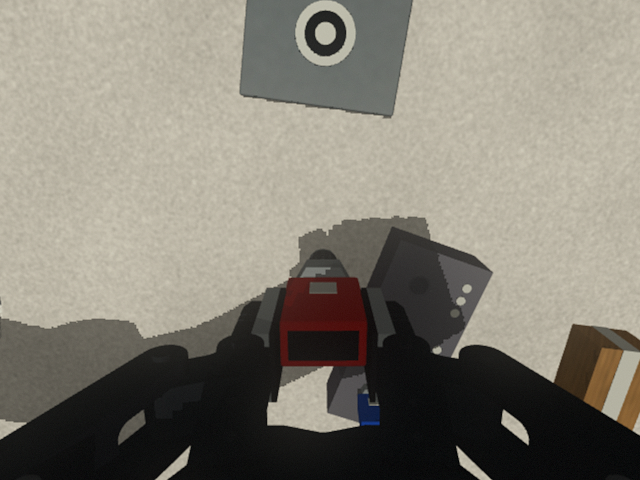

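```bash
python3 - <<'E'
from h import *
z=np.load('w27.npz'); c=bot.camera_model('wrist'); f=240/np.tan(np.radians(c['vfov'])/2); E=z['E']
im=z['im']; V=cv2.cvtColor(im,cv2.COLOR_RGB2GRAY)
sub=V[:75,285:370]; m=(sub>140).astype(np.uint8); cs,_=cv2.findContours(m,0,1); e=cv2.fitEllipse(cv2.convexHull(max(cs,key=len))); u,v=e[0][0]+285,e[0][1]
r=E[:3,:3]@np.array([(u-c['cx'])/f,(v-c['cy'])/f,1]); t=E[:3,3]+r*(.01-E[2,3])/r[2]; print('target',u,v,e[1],t)
for yaw in (-.052,):
    L=t+130e-3*np.array([-np.sin(yaw),np.cos(yaw),0]); print('lens xy',L)
    for n in ('side','scene'):
        c=bot.camera_model(n); Ec=np.linalg.inv(c['extrinsics']); ff=240/np.tan(np.radians(c['vfov'])/2)
        for h in (.16,.17,.18,.19,.2,.21,.22):
            q=Ec@np.array([L[0],L[1],h,1]); print(n,h,(ff*q[:2]/q[2]+[c['cx'],c['cy']]).round(1))
for n,b in (('side',(125,165,240,280)),('scene',(170,220,455,500))):
    i=cv2.imread(f'pics/{n}0.png')[b[0]:b[1],b[2]:b[3]]; cv2.imwrite(f'pics/lens_{n}.png',cv2.resize(i,None,fx=14,fy=12,interpolation=cv2.INTER_NEAREST))
E
```

```text
target 324.97835540771484 32.39271926879883 (60.399810791015625, 65.85135650634766) [0.46298688 0.28522535 0.01      ]
lens xy [0.46974384 0.41504963 0.01      ]
side 0.16 [259.9 152.1]
side 0.17 [259.6 148.7]
side 0.18 [259.4 145.4]
side 0.19 [259.2 142. ]
side 0.2 [258.9 138.6]
side 0.21 [258.7 135.2]
side 0.22 [258.5 131.7]
scene 0.16 [466.8 200.9]
scene 0.17 [467.6 197.4]
scene 0.18 [468.3 193.8]
scene 0.19 [469.1 190.1]
scene 0.2 [469.9 186.4]
scene 0.21 [470.6 182.7]
scene 0.22 [471.4 179. ]
```

View pics/lens_side.png

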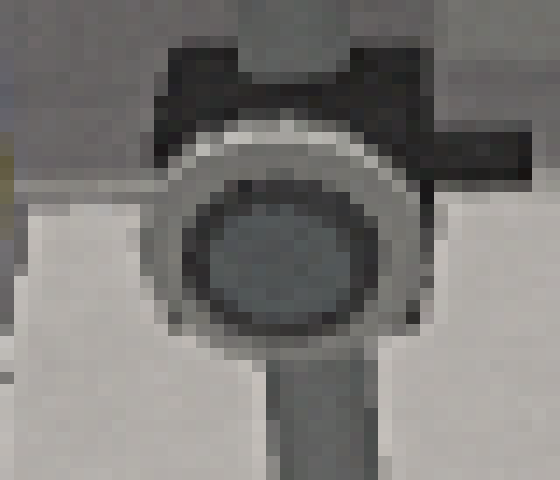

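View pics/lens_scene.png

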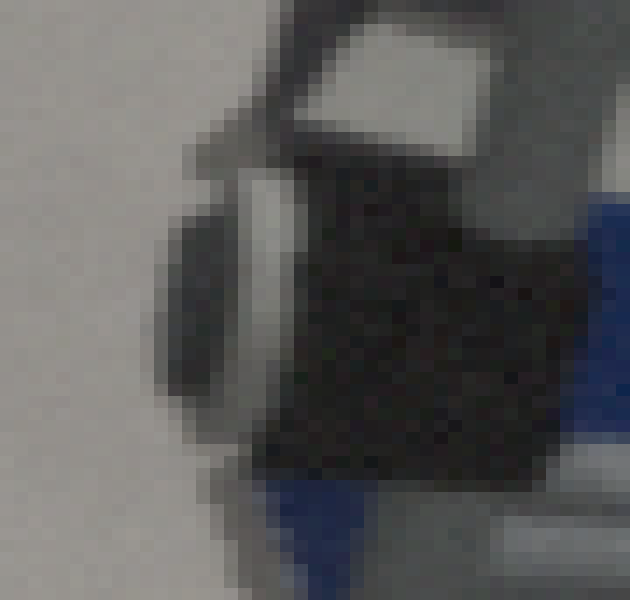

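>>> {"op": "arm_command", "data": {
  "moves": [
    {"rx": 0, "ry": 0.03, "rz": 0, "x": 0.05, "y": 0, "z": 2.8, "gripper": -1},
    {"rx": 0, "ry": 0.07, "rz": 0, "x": 0.1, "y": 0, "z": 5.6, "gripper": -1},
    {"rx": 0, "ry": 0.1, "rz": 0, "x": 0.15, "y": 0, "z": 8.4, "gripper": -1},
    {"rx": 0, "ry": 0.133, "rz": 0, "x": 0.2, "y": 0, "z": 10.8, "gripper": -1},
    {"rx": 0, "ry": 0.133, "rz": 0, "x": 0.2, "y": 1, "z": 12, "gripper": -1}
  ]
}}

```text
clock: 17.37
position: [0.4649, 0.2658, 0.221]
tool_rot: [-1.569, -0.002, -0.055]
force: [-0.2, 0.5, -0.5]
grip_width: 0.027
```

```bash
python3 - <<'E'
from held import *
bot.grab_frame('side');g,P,Q,T=held('wrist28.png')
E
```

```text
pos [0.4636 0.2663 0.2181] rot [-1.5706e+00  1.1000e-03 -5.1400e-02] w 0.0271 F [-3.3  2.4 -3.3] t 17.4167
top y -0.0572 c(x,z)mm [-0.1  0.4] size [22.6 31. ] ang -0.4 n 4446
plane slope x,z [ 0.0045  0.033  -0.0572]
front z 0.0084 slope [0.0028 0.0063 0.0086] 1946
```

View pics/wrist28.png

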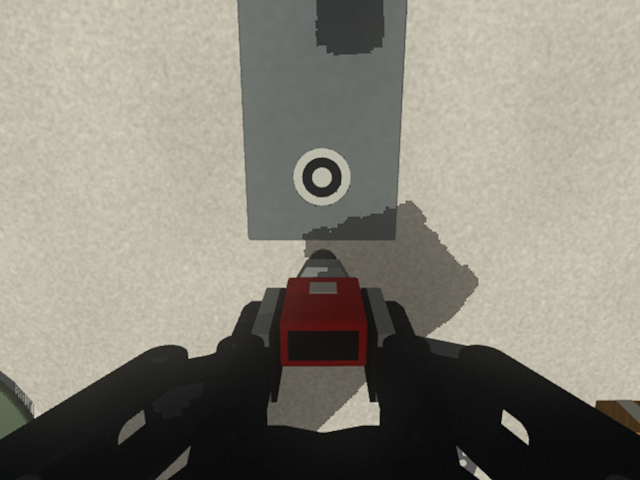

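>>> {"op": "arm_command", "data": {
  "moves": [
    {"rx": 0, "ry": 0, "rz": 0, "x": -0.1, "y": 1, "z": 1, "gripper": -1},
    {"rx": 0, "ry": 0, "rz": 0, "x": -0.15, "y": 2.5, "z": 1.85, "gripper": -1},
    {"rx": 0, "ry": 0, "rz": 0, "x": -0.15, "y": 4, "z": 1.85, "gripper": -1},
    {"rx": 0, "ry": 0, "rz": 0, "x": -0.15, "y": 5.3, "z": 1.85, "gripper": -1},
    {"rx": 0, "ry": 0, "rz": 0, "x": -0.15, "y": 5.3, "z": 1.85, "gripper": -1}
  ]
}}

```text
clock: 17.88
position: [0.463, 0.2805, 0.1644]
tool_rot: [-1.574, 0.003, -0.054]
force: [0.1, -0.4, -0.3]
grip_width: 0.0271
```

>>> {"op": "arm_command", "data": {
  "moves": [
    {"rx": 0, "ry": 0, "rz": 0, "x": 0, "y": 0, "z": 0, "gripper": -1},
    {"rx": 0, "ry": 0, "rz": 0, "x": 0, "y": 0, "z": 0, "gripper": -1},
    {"rx": 0, "ry": 0, "rz": 0, "x": 0, "y": 0, "z": 0, "gripper": -1},
    {"rx": 0, "ry": 0, "rz": 0, "x": 0, "y": 0, "z": 0, "gripper": -1},
    {"rx": 0, "ry": 0, "rz": 0, "x": 0, "y": 0, "z": 0, "gripper": -1}
  ]
}}

```text
clock: 18.3
position: [0.4639, 0.2826, 0.1677]
tool_rot: [-1.57, -0.001, -0.053]
force: [-0.2, 0.3, -1.2]
grip_width: 0.0267
```

```bash
python3 - <<'E'
from held import *
g,P,Q,T=held('wrist29.png'); im,d,E,f,cx,cy=g
V=cv2.cvtColor(im,cv2.COLOR_RGB2GRAY)
print('bright blobs'); 
s=grab('side','side29.png'); c=grab('scene','scene29.png')
for n,q,b in (('side',s,(80,360,200,360)),('scene',c,(110,290,370,560))):
    cv2.imwrite(f'pics/f_{n}.png',cv2.resize(q[0][b[0]:b[1],b[2]:b[3],::-1],None,fx=3 if n=='scene' else 2.1,fy=3 if n=='scene' else 2.1))
    Pq=cloud(q); hsv=cv2.cvtColor(q[0],cv2.COLOR_RGB2HSV); 
    m=((hsv[...,0]<8)|(hsv[...,0]>172))&(hsv[...,1]>110)&(np.linalg.norm(Pq-np.array([.463,.285,.2]),axis=-1)<.05); p=Pq[m]
    print(n,len(p),np.median(p,0).round(4) if len(p) else '',p.min(0).round(3) if len(p) else '',p.max(0).round(3) if len(p) else '')
E
```

```text
pos [0.4639 0.2826 0.1677] rot [-1.5703e+00 -7.0000e-04 -5.3200e-02] w 0.0267 F [-0.2  0.3 -1.2] t 18.3
top y -0.0572 c(x,z)mm [-0.   0.2] size [23.2 31. ] ang -0.2 n 4463
plane slope x,z [ 0.0016  0.0341 -0.0572]
front z 0.0083 slope [0.0033 0.007  0.0086] 1940
bright blobs
side 139 [0.4629 0.2743 0.2081] [0.451 0.267 0.184] [0.476 0.286 0.226]
scene 18 [0.4774 0.28   0.1894] [0.473 0.274 0.185] [0.48  0.286 0.193]
```

View pics/f_side.png

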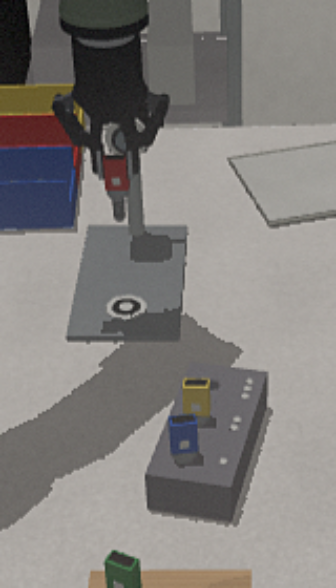

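View pics/f_scene.png

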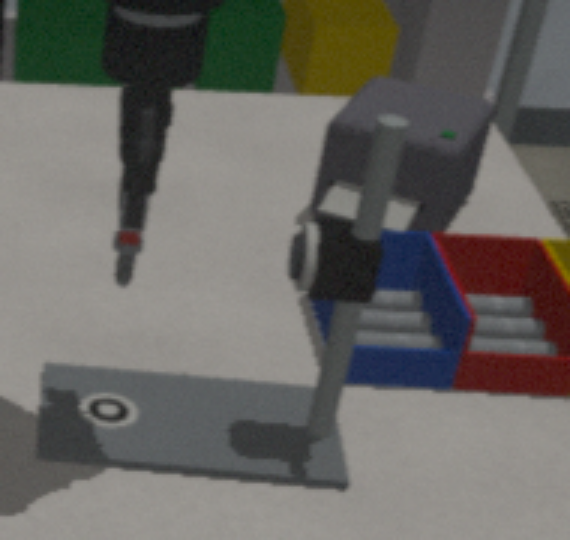

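View pics/wrist29.png

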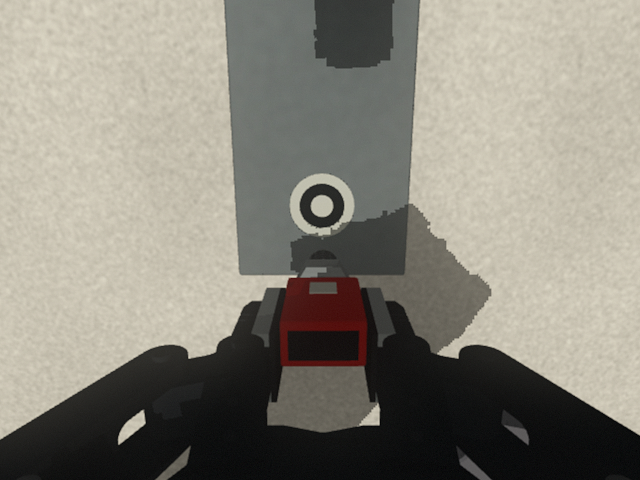

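```bash
python3 - <<'E'
from h import *
bot.grab_frame('side'); s=bot.observe(); print(s['position'],s['tool_rot'],abs(s['qd']).max(),s['grip_width'],s['clock'])
print(bot.job_done())
E
```

```text
[0.46365516 0.28260306 0.16724207] [-1.57072322e+00 -1.23913845e-04 -5.30268009e-02] 0.0016408741043653782 0.027486576038219055 18.5
the job is handed in; nothing more can be done
None
```

I handed the job in at 18.5 s. Blue stands in pocket 1, yellow in pocket 2, and red is held still at the focus point. The interface gave no verdict.

- **Blue and yellow:** Both were let go upright. Their tops measured 0.099 m, the same height as when seated in the block. Their centres are within about 1.5 mm of the pocket axes as I measured them.
- **Red:** The grip is 27 mm wide and joint speeds are near zero. The collar is at about (0.464, 0.283, 0.180). I measured the focus point at (0.463, 0.285, 0.178), so it is about 3 mm off. The tilt is under 0.01 rad, and the broad side is square to the lens within about 0.01 rad.
- **Camera stand, green sensor, carton and jar:** I saw no sign of contact with any of them, and measured wrist force stayed low. I re-measured only the green sensor, which was in place after yellow was placed. The carton, the jar and the stand's contact force I did not check separately.

**Disagreements:**
- **Fingertips:** They ended about 35 mm short of the reported TCP. My first grasp of blue therefore closed on its top at about 7 N. I opened, went lower, and used that offset for every later grasp.
- **Pocket position:** Estimates differed by about 1.5 mm between the rack outline, the holes and the dots, and the chamfers took that up.
- **Lens height:** It was 0.1785 m from the side camera and 0.177 m from the scene camera.

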